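# Clear the drying shelf and line up the moisture tins

## Task

The drying shelf is cluttered. First clear it: hang the steel jug by its handle on the retort stand's hook, and lay every shear-box part that is on the shelf (loading cap, specimen ring, porous stone) flat in the aluminium tray, none on top of another. Only when the shelf is clear, stand all the moisture tins from the bench upright on it in one straight row along its middle, side by side with no more than about a finger's width between neighbours; leave everything else on the bench where it is.

Things in the scene. Friction and masses are not known exactly. Their poses are not given: they have to be found in the camera images.
- shelf: Low steel drying shelf, fixed: one flat aluminium board 160 mm deep (its x) by 420 mm long (its y) on four short legs, framed all round by a thin steel apron whose upper edge stands 8 mm above the board and lower edge 25 mm above the bench. Origin on the bench under its centre; the board's upper face is 70 mm above the origin. The shelf's long middle line is its own y axis.
- tray: Open aluminium equipment tray, fixed, empty: 150 mm (x) by 240 mm (y), walls 25 mm high and 3 mm thick, floor 3 mm thick. Origin on the bench under its centre.
- stand: Laboratory retort stand, fixed: grey base plate 150 x 110 mm, 12 mm thick, vertical steel rod 12 mm across and 235 mm high standing 55 mm towards its +x, with a boss head 26 mm square and 30 mm high at 200 mm height, from which a hook arm points to its -x. Origin on the bench under the middle of the hook arm.
- hook (a point): Middle of the hook arm, on its axis, 200 mm above the bench; axes as the stand's. The arm is a straight level steel bar, 8 mm thick, along the stand's x: from the boss head at x = +42 mm to x = -42 mm, where its end turns up, the upturned tip reaching 20 mm above the arm's axis at x = -52 mm at most.
- jug: Steel measuring jug, 0.18 kg, straight-sided, 64 mm in diameter, 95 mm tall, wall 3 mm, squared loop handle on its +y side. Origin at the centre of its underside. Handle: 8 mm round bar in the plane x = 0, its opening from y = 32 to 62 mm and z = 26 to 76 mm, outermost face at y = 70, top face at z = 84 mm. First on the shelf near its -y end.
- jug_handle (a point): Centre of the opening in the jug's handle (47 mm out along the jug's y, 51 mm above its underside).
- cap: Bronze loading cap of the shear box, 0.22 kg: square plate 60 x 60 mm, stepped, 14 mm high, with a round brass boss 26 mm in diameter on top, from 14 to 34 mm height. Origin at the centre of its underside. On the shelf at first (may be absent).
- ring: Plain steel specimen ring, 62 mm outside and 52 mm inside diameter, 25 mm high, 0.15 kg. Origin at the centre of its underside. On the shelf at first (may be absent).
- stone: Porous stone: reddish disc with a pale top, 60 mm in diameter, 12 mm thick, 0.08 kg. Origin at the centre of its underside. On the shelf at first (may be absent).
- tin_a: Aluminium moisture tin with its lid pushed on (one piece), about 0.12 kg: 54 mm body, lid 57 mm in diameter over the upper 14 mm, 40 mm tall in all. Origin at the centre of its underside. Standing on the bench at first; three or four of the four tins are present.
- tin_b: Aluminium moisture tin with its lid pushed on (one piece), about 0.12 kg: 54 mm body, lid 57 mm in diameter over the upper 14 mm, 40 mm tall in all. Origin at the centre of its underside. Standing on the bench at first; three or four of the four tins are present.
- tin_c: Aluminium moisture tin with its lid pushed on (one piece), about 0.12 kg: 54 mm body, lid 57 mm in diameter over the upper 14 mm, 40 mm tall in all. Origin at the centre of its underside. Standing on the bench at first; three or four of the four tins are present.
- tin_d: Aluminium moisture tin with its lid pushed on (one piece), about 0.12 kg: 54 mm body, lid 57 mm in diameter over the upper 14 mm, 40 mm tall in all. Origin at the centre of its underside. Standing on the bench at first; three or four of the four tins are present.
- yoke: Bystander: bronze loading yoke, a bridge 110 x 22 mm, 52 mm high over all, standing on its two legs. Origin on the bench under its centre, its length along its x.
- mould: Bystander: round bronze mould 80 mm in diameter, 34 mm high, with two black knobs on top (48 mm over all). Origin at the centre of its underside.
- spatula: Bystander: spatula about 190 mm long lying flat on the bench, close to the robot. Lies along its own x.
- bottle: Bystander: white plastic bottle with a red cap, 56 mm in diameter, 115 mm tall. Origin at the centre of its underside.
- brush: Bystander: hand brush lying on the bench beyond the shelf, along its own x.

How it is judged:
On the way, in this order (a step that is already met when the one before it is completed fails the run):
1. the shelf is cleared: the jug hangs by its handle on the hook, released, and every part lies flat in the tray (x of jug_handle in the frame of hook between -0.044 and 0.04 m and y of jug_handle in the frame of hook between -0.04 and 0.04 m and z of jug_handle in the frame of hook between -0.045 and 0.01 m and contact force between jug and stand above 0.5 N and contact force between jug and the fingers below 0.05 N and x of cap in the frame of tray between -0.072 and 0.072 m and y of cap in the frame of tray between -0.117 and 0.117 m and z of cap in the frame of tray between -0.005 and 0.01 m and angle between each of cap, ring, stone's own z axis and vertical below 0.2 rad and x of ring in the frame of tray between -0.072 and 0.072 m and y of ring in the frame of tray between -0.117 and 0.117 m and z of ring in the frame of tray between -0.005 and 0.01 m and x of stone in the frame of tray between -0.072 and 0.072 m and y of stone in the frame of tray between -0.117 and 0.117 m and z of stone in the frame of tray between -0.005 and 0.01 m), for 0.2 s.
2. all the tins stand in one close, straight row along the middle of the shelf (x of tin_a in the frame of shelf between -0.015 and 0.015 m and y of tin_a in the frame of shelf between -0.19 and 0.19 m and z of tin_a in the frame of shelf between 0.064 and 0.076 m and angle between each of tin_a, tin_b, tin_c, tin_d's own z axis and vertical below 0.1 rad and linear speed of each of tin_a, tin_b, tin_c, tin_d below 0.02 m/s and (horizontal distance between tin_a and tin_b below 0.085 m or horizontal distance between tin_a and tin_c below 0.085 m or horizontal distance between tin_a and tin_d below 0.085 m) and x of tin_b in the frame of shelf between -0.015 and 0.015 m and y of tin_b in the frame of shelf between -0.19 and 0.19 m and z of tin_b in the frame of shelf between 0.064 and 0.076 m and (horizontal distance between tin_b and tin_a below 0.085 m or horizontal distance between tin_b and tin_c below 0.085 m or horizontal distance between tin_b and tin_d below 0.085 m) and x of tin_c in the frame of shelf between -0.015 and 0.015 m and y of tin_c in the frame of shelf between -0.19 and 0.19 m and z of tin_c in the frame of shelf between 0.064 and 0.076 m and (horizontal distance between tin_c and tin_a below 0.085 m or horizontal distance between tin_c and tin_b below 0.085 m or horizontal distance between tin_c and tin_d below 0.085 m) and x of tin_d in the frame of shelf between -0.015 and 0.015 m and y of tin_d in the frame of shelf between -0.19 and 0.19 m and z of tin_d in the frame of shelf between 0.064 and 0.076 m and (horizontal distance between tin_d and tin_a below 0.085 m or horizontal distance between tin_d and tin_b below 0.085 m or horizontal distance between tin_d and tin_c below 0.085 m) and ((horizontal distance between tin_a and tin_b below 0.085 m and horizontal distance between tin_a and tin_c below 0.085 m) or (horizontal distance between tin_a and tin_b below 0.085 m and horizontal distance between tin_a and tin_d below 0.085 m) or (horizontal distance between tin_a and tin_c below 0.085 m and horizontal distance between tin_a and tin_d below 0.085 m) or (horizontal distance between tin_b and tin_a below 0.085 m and horizontal distance between tin_b and tin_c below 0.085 m) or (horizontal distance between tin_b and tin_a below 0.085 m and horizontal distance between tin_b and tin_d below 0.085 m) or (horizontal distance between tin_b and tin_c below 0.085 m and horizontal distance between tin_b and tin_d below 0.085 m) or (horizontal distance between tin_c and tin_a below 0.085 m and horizontal distance between tin_c and tin_b below 0.085 m) or (horizontal distance between tin_c and tin_a below 0.085 m and horizontal distance between tin_c and tin_d below 0.085 m) or (horizontal distance between tin_c and tin_b below 0.085 m and horizontal distance between tin_c and tin_d below 0.085 m) or (horizontal distance between tin_d and tin_a below 0.085 m and horizontal distance between tin_d and tin_b below 0.085 m) or (horizontal distance between tin_d and tin_a below 0.085 m and horizontal distance between tin_d and tin_c below 0.085 m) or (horizontal distance between tin_d and tin_b below 0.085 m and horizontal distance between tin_d and tin_c below 0.085 m))), for 0.2 s.
At the end, for the whole second after the job is handed in: Jug at rest on the hook arm by its handle; parts flat on the tray floor; every tin upright (0.1 rad) and still on the shelf, centred within 15 mm of its long middle line, all in one row with neighbours' centres under 85 mm apart; bystanders within 40 mm of their starts (all of step 1 and all of step 2 and linear speed of jug below 0.08 m/s and linear speed of each of cap, ring, stone below 0.02 m/s and distance of each of yoke, mould, spatula, bottle, brush from where it was at the start of the episode below 0.04 m); the robot touches nothing.
It fails at once if a bystander is pushed more than 40 mm or knocked over (distance of any of yoke, mould, spatula, bottle, brush from where it was at the start of the episode above 0.04 m or angle between any of yoke, mould, bottle's own z axis and vertical above 0.6 rad).
It fails at once if a tin is set on the shelf while the jug or a part still stands on it (((x of tin_a in the frame of shelf between -0.09 and 0.09 m and y of tin_a in the frame of shelf between -0.22 and 0.22 m and z of tin_a in the frame of shelf between 0.06 and 0.085 m) or (x of tin_b in the frame of shelf between -0.09 and 0.09 m and y of tin_b in the frame of shelf between -0.22 and 0.22 m and z of tin_b in the frame of shelf between 0.06 and 0.085 m) or (x of tin_c in the frame of shelf between -0.09 and 0.09 m and y of tin_c in the frame of shelf between -0.22 and 0.22 m and z of tin_c in the frame of shelf between 0.06 and 0.085 m) or (x of tin_d in the frame of shelf between -0.09 and 0.09 m and y of tin_d in the frame of shelf between -0.22 and 0.22 m and z of tin_d in the frame of shelf between 0.06 and 0.085 m)) and ((x of cap in the frame of shelf between -0.09 and 0.09 m and y of cap in the frame of shelf between -0.22 and 0.22 m and z of cap in the frame of shelf between 0.06 and 0.085 m) or (x of ring in the frame of shelf between -0.09 and 0.09 m and y of ring in the frame of shelf between -0.22 and 0.22 m and z of ring in the frame of shelf between 0.06 and 0.085 m) or (x of stone in the frame of shelf between -0.09 and 0.09 m and y of stone in the frame of shelf between -0.22 and 0.22 m and z of stone in the frame of shelf between 0.06 and 0.085 m) or (x of jug in the frame of shelf between -0.09 and 0.09 m and y of jug in the frame of shelf between -0.22 and 0.22 m and z of jug in the frame of shelf between 0.06 and 0.085 m))).
Of cap, ring, stone only 2 to 3 are there at a start; the rules pass over those that are not, and their reading is None.
Of tin_a, tin_b, tin_c, tin_d only 3 to 4 are there at a start; the rules pass over those that are not, and their reading is None.
At some moment in a run one of tin_a, tin_b, tin_c, tin_d may be knocked a few centimetres aside while the robot is not near it.
It also fails if it takes over 210 s, if anything falls off the work surface, if the arm or the gripper's body presses on something with over 40 N, if the wrist force passes 120 N, or if a joint passes its speed limit or range.

## Robot

A 6-joint arm with a two-finger parallel gripper is mounted at the origin on the work surface. World frame = base frame: x ahead of the robot, y to its left, z up, the work surface at z = 0. Lengths are in m, angles in rad, forces in N, time in s.
With the tool pointing down it reaches from about 0.4 to 0.825 m from the base axis. Payload 7 kg.
Tool frame: the origin (TCP) lies midway between the tips of the shut fingers; the grasp point (between the pads) lies 19 mm behind it; z points along the fingers, x is the direction in which the jaws open and shut, and the axes are right-handed (so a half turn about z gives the same grasp; the last joint's range is limited). The gripper opens to 88 mm and grips with 3 to 60 N. Pads are 19 mm wide; open, the fingers measure 130 mm over their backs; the gripper's body (78 mm by 193 mm) begins 47 mm behind the grasp point.
Start: joints at [1.43, 0.359, 0.012, 0, -1.224, -0.288], TCP at [0.281, 0.614, 0.227] pointing down, gripper open.
Joint ranges: [-3.07, 3.07], [-1.43, 2.12], [-1.02, 1.25], [-3.03, 1.67], [-3.05, -0], [-3.03, 3.03]. Speed limits (rad/s): [2.39, 2.39, 3.01, 3.14, 3.14, 3.14].

## Interface

Orientations are given as [roll, pitch, yaw] about the fixed x, y, z axes, in that order (R = Rz(yaw) Ry(pitch) Rx(roll)).
In Python, from station import arm, grab_frame, camera_params gives the robot as it stands.
- The arm moves only by the shell command python3 -m handwheel 'ROWS' [FORCE]. ROWS is JSON, a list that holds one entry, the list of rows, each a list of 5 numbers: the finger opening in m, from 0 to 0.0876, then the shift along the tool's x, y, z in m, then the turn about the tool's z in degrees. A call has 1 to 20 rows; each row is the pose to reach, as a shift and turn from the pose measured when the call began, along the tool's axes at that moment; what a row does not reach only later rows make up. A row lasts 1/12 s, in which the tool goes at most 41.7 mm and 7.16 degrees, less where a joint would pass 70% of its speed; a pose out of reach is approached as far as the arm can. A call with a gripper value outside its range is refused whole. The fingers move at their own pace and stop on an object; FORCE is the grip in N (left out, the last holds). Time passes only in rows, so rows that repeat a pose let the fingers close. It gives the time, the measured TCP pose, the force and the opening at its end, in the units of the state.
- arm.get_state(): the state, without advancing time (a new reading comes with each control period).
- grab_frame(name): name is "scene" or "top"; returns the picture (400x640x3 uint8, blue, green, red); there is no depth.
- camera_params(name): a dict with "intrinsics" (3x3 intrinsics, pixels), "R" (3x3) and "t" (3): a world point X has camera coordinates R X + t. Camera axes: x right, y down, z forward; pixel columns grow to the right and rows downward; lengths in m; the calibration is good to about 2 mm. A picture is of the moment at which its call begins. camera_params takes no time and is no camera call.
- arm.job_done(): hands the job in, once; it reports no verdict.
The state is a dict: "t": time; "q": joint angles; "qd": joint speeds; "joint_efforts": joint torques, N m; "eef_pos": TCP position; "ee_rot": TCP orientation; "force": force on the tool from outside, world axes, zero at the start; "moment": the same for the moment, N m; "width": finger opening in m.
Only numpy, scipy, OpenCV 4.12 (cv2) and the standard library are available. Lean on these libraries where they do the work, as an engineer would, in place of code of your own. Each camera call takes 0.05 s, during which the arm holds its last target.

## Working session

There is one attempt and no reset: what is moved stays moved. The work goes in short steps, Python scripts to look and compute and a shell command to move; the robot and the scene stay as the last step left them, time stands still between calls to the robot, and variables do not carry over. Pictures are saved under pics/ and viewed, and the job is handed in when it is done.

```bash
ls; mkdir -p pics
python3 - <<'E'
from station import arm, grab_frame, camera_params
import cv2
for n in("scene","top"):
    cv2.imwrite(f"pics/{n}0.png",grab_frame(n)); p=camera_params(n); print(n,p)
print(arm.get_state())
E
```

```text
pics
scene {'intrinsics': array([[493.6604131 ,   0.        , 319.89207746],
       [  0.        , 493.6604131 , 201.37637541],
       [  0.        ,   0.        ,   1.        ]]), 'R': array([[ 0.72037009,  0.69349105, -0.0117093 ],
       [ 0.50768815, -0.53871776, -0.67233616],
       [-0.47256712,  0.47838619, -0.74015335]]), 't': array([-0.41332807, -0.19583929,  1.6618322 ])}
top {'intrinsics': array([[442.17989888,   0.        , 313.92342791],
       [  0.        , 442.17989888, 203.54741358],
       [  0.        ,   0.        ,   1.        ]]), 'R': array([[-0.00875786, -0.99995466,  0.00373996],
       [-0.97704896,  0.00776107, -0.21287344],
       [ 0.21283476, -0.00551843, -0.97707262]]), 't': array([-0.01405828,  0.61424341,  1.2043792 ])}
{'t': 0.1, 'q': array([ 1.43009675e+00,  3.59301726e-01,  1.11517857e-02, -2.79621543e-04,
       -1.22411296e+00, -2.88062515e-01]), 'qd': array([ 0.00112354, -0.0020773 ,  0.00167236, -0.00046865, -0.00025297,
        0.00031755]), 'joint_efforts': array([-4.23403408e-04, -5.84160233e+01,  2.93750972e+01,  7.01531410e+00,
        1.01638897e-02, -5.79012908e-05]), 'eef_pos': array([0.28050356, 0.61347443, 0.22573092]), 'ee_rot': array([-3.14142802e+00, -1.48082869e-03, -1.99965375e+00]), 'force': array([ 0.35522929, -1.19078375,  0.29213553]), 'moment': array([ 0.02283052,  0.00890723, -0.00480524]), 'width': 0.08756693105262472}
```

View pics/scene0.png

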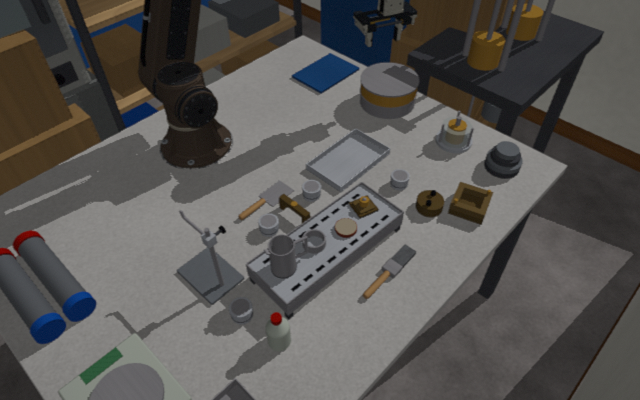

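View pics/top0.png

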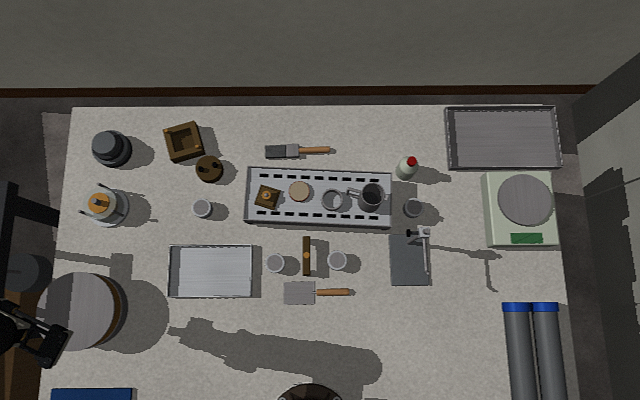

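The top view shows the tray at (211,271), the shelf centred at (318,197), and on the shelf the cap (267,196), stone (300,191), ring (337,199) and jug (371,196) with its handle to the left. The four tins are at (202,209), (276,263), (337,260) and (412,208). The stand is at (410,255). Next I'll enlarge it.

Run:
```python
import cv2
a=cv2.imread("pics/top0.png")[145:295,150:450]; cv2.imwrite("pics/top0z.png",cv2.resize(a,(800,400),interpolation=cv2.INTER_CUBIC))
a=cv2.imread("pics/scene0.png")[120:350,160:460]; cv2.imwrite("pics/scene0z.png",cv2.resize(a,(780,598),interpolation=cv2.INTER_CUBIC))
```

```text
(no output)
```

View pics/top0z.png

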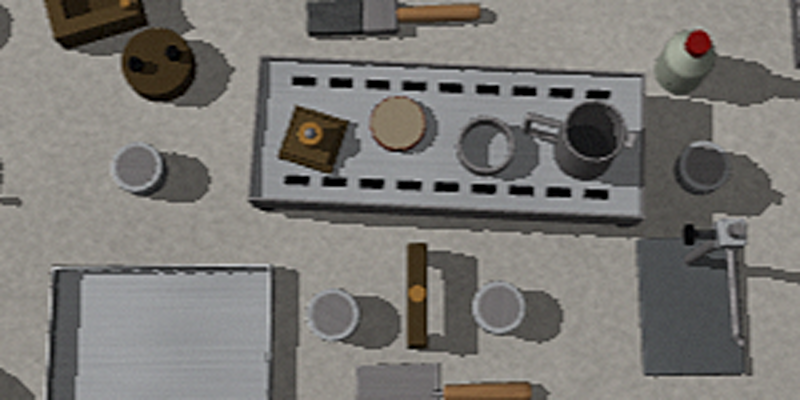

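View pics/scene0z.png

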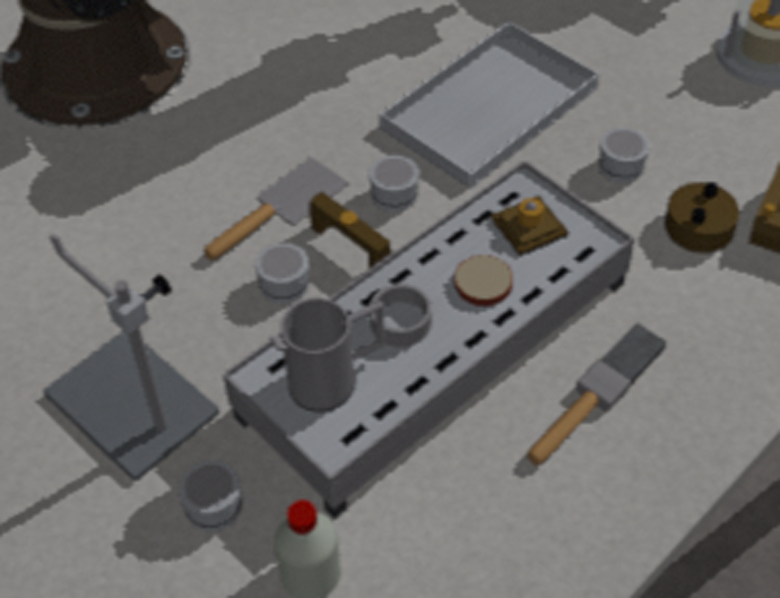

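```bash
cat > h.py <<'E'
import numpy as np, cv2
from station import arm, grab_frame, camera_params
def ray(cam,u,v,z):
    p=camera_params(cam);R=p["R"];t=p["t"];K=p["intrinsics"]
    d=R.T@np.linalg.solve(K,[u,v,1.]);c=-R.T@t
    return c+d*(z-c[2])/d[2]
def proj(cam,X):
    p=camera_params(cam);x=p["intrinsics"]@(p["R"]@np.array(X,float)+p["t"]);return x[:2]/x[2]
def tri(uvt,uvs):
    A=[];b=[]
    for cam,(u,v) in (("top",uvt),("scene",uvs)):
        p=camera_params(cam);P=p["intrinsics"]@np.c_[p["R"],p["t"]]
        for r in (P[0]-u*P[2],P[1]-v*P[2]): A.append(r[:3]);b.append(-r[3])
    s=np.linalg.lstsq(np.array(A),np.array(b),rcond=None);return s[0]
def zoom(img,u0,v0,w,h,f,out,grid=10):
    a=cv2.resize(img[v0:v0+h,u0:u0+w],None,fx=f,fy=f,interpolation=cv2.INTER_CUBIC)
    for u in range((u0//grid+1)*grid,u0+w,grid):
        cv2.line(a,(int((u-u0)*f),0),(int((u-u0)*f),4),(0,0,255),1); 
        cv2.putText(a,str(u),(int((u-u0)*f)-8,14),0,.32,(0,0,255))
    for v in range((v0//grid+1)*grid,v0+h,grid):
        cv2.line(a,(0,int((v-v0)*f)),(4,int((v-v0)*f)),(0,0,255),1); cv2.putText(a,str(v),(6,int((v-v0)*f)+4),0,.32,(0,0,255))
    cv2.imwrite(out,a)
def go(x,y,z,yaw=None):
    """row numbers (mm-rounded shift in tool axes, turn deg) to reach world TCP pose"""
    s=arm.get_state();e=s["eef_pos"];r,p,w=s["ee_rot"]
    cr,sr,cp,sp,cw,sw=np.cos(r),np.sin(r),np.cos(p),np.sin(p),np.cos(w),np.sin(w)
    R=np.array([[cw,-sw,0],[sw,cw,0],[0,0,1]])@np.array([[cp,0,sp],[0,1,0],[-sp,0,cp]])@np.array([[1,0,0],[0,cr,-sr],[0,sr,cr]])
    d=R.T@(np.array([x,y,z])-e)
    t=0
    if yaw is not None: t=-((np.degrees(yaw-w)+90)%180-90)
    print("at",e.round(4),"yaw",round(float(np.degrees(w)),1),"t",round(s["t"],1),"w",round(s["width"],4),"F",s["force"].round(1),"-> shift",d.round(4),"turn",round(t,1))
E
python3 - <<'E'
from h import *
a=cv2.imread("pics/top0.png")
zoom(a,240,160,200,140,4,"pics/a1.png"); zoom(a,160,190,120,120,5,"pics/a2.png")
b=cv2.imread("pics/scene0.png"); zoom(b,175,200,150,125,5,"pics/a3.png")
zoom(a,380,190,70,110,5,"pics/a4.png")
E
```

```text
(no output)
```

View pics/a1.png

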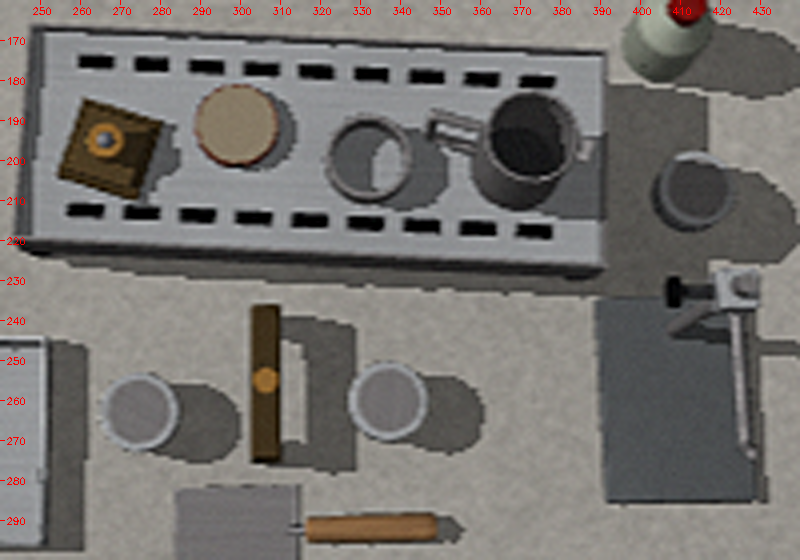

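View pics/a2.png

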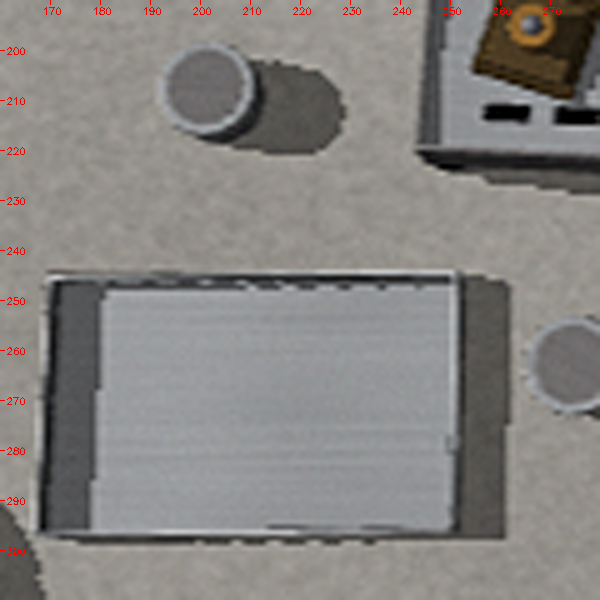

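View pics/a3.png

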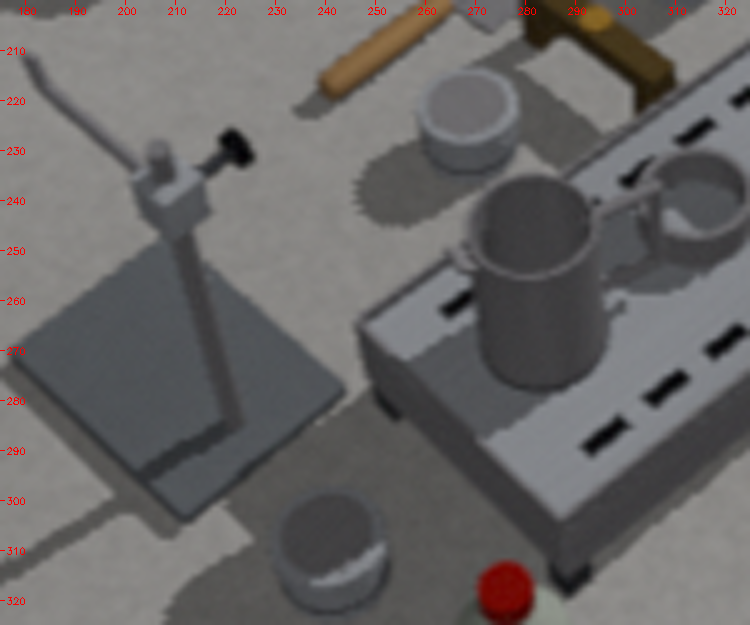

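View pics/a4.png

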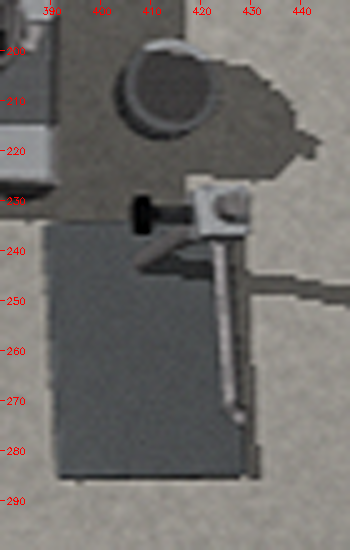

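Run:
```python
from h import *
for c in("top","scene"):
    p=camera_params(c);print(c,(-p["R"].T@p["t"]).round(3))
h=.4
P=lambda n,u,v,z:print(n,ray("top",u-h,v-h,z).round(4))
for n,u,v,z in [("tinL",201.6,207.6,.04),("tin2",275,262.7,.04),("tin3",337.2,260,.04),("tinR",413.8,207.3,.04),("ring",332.2,200,.095),("stone",299.2,191.2,.082),("cap",266,194.7,.104),("jug",372.3,194,.165),("hndl_end",349.5,191,.15),
 ("tr1",170,245,.025),("tr2",252,244.4,.025),("tr3",251,297,.025),("tr4",168.4,297,.025),
 ("sh1",249.5,166.7,.078),("sh2",391.2,173,.078),("sh3",390.7,227,.078),("sh4",246,221,.078),("armB",424,238,.2),("bend",426.4,271,.2),("tip",427.6,273,.22),
 ("yoke",306.3,255,.05),("bottlecap",412,160,.115)]: P(n,u,v,z)
print(tri((426-.4,271-.4),(184-.4,218.4-.4)),tri((424-.4,238-.4),(202-.4,233.6-.4)))
# scene checks
for n,u,v,z in [("tin2?",268.6,222.-.5,.04),("jug",(534)/5+175-.4,228/5+200-.4,.165),("ring",700/5+175-.4,192/5+200-.4,.095),("tinR",331/5+175-.4,530/5+200-.4,.04)]: print(n,ray("scene",u,v,z).round(4))
```

```text
top [ 0.344 -0.012  1.308]
scene [ 1.183 -0.614  1.094]
tinL [0.6115 0.3106 0.04  ]
tin2 [0.4493 0.0942 0.04  ]
tin3 [ 0.4555 -0.0832  0.04  ]
tinR [ 0.6074 -0.3109  0.04  ]
ring [ 0.6188 -0.0694  0.095 ]
stone [0.6482 0.0237 0.082 ]
cap [0.6334 0.116  0.104 ]
jug [ 0.6184 -0.173   0.165 ]
hndl_end [ 0.6308 -0.1139  0.15  ]
tr1 [0.5043 0.4011 0.025 ]
tr2 [0.5041 0.1629 0.025 ]
tr3 [0.3543 0.1626 0.025 ]
tr4 [0.3564 0.3966 0.025 ]
sh1 [0.7235 0.1677 0.078 ]
sh2 [ 0.7014 -0.2422  0.078 ]
sh3 [ 0.5434 -0.2336  0.078 ]
sh4 [0.5638 0.174  0.078 ]
armB [ 0.4948 -0.2944  0.2   ]
bend [ 0.4123 -0.2953  0.2   ]
tip [ 0.4062 -0.2928  0.22  ]
yoke [0.4695 0.0048 0.05  ]
bottlecap [ 0.7283 -0.2958  0.115 ]
[ 0.41169377 -0.29607537  0.19785488] [ 0.49098202 -0.29636263  0.20870835]
tin2? [ 0.4584 -0.0855  0.04  ]
jug [ 0.6204 -0.1763  0.165 ]
ring [ 0.623  -0.0691  0.095 ]
tinR [ 0.6071 -0.3104  0.04  ]
```

```bash
python3 -c "
from h import *
go(0.619,-0.1745,0.26,np.radians(-11))"
```

```text
at [0.2805 0.6135 0.2257] yaw -114.6 t 0.1 w 0.0876 F [ 0.4 -1.2  0.3] -> shift [ 0.5759 -0.6355 -0.0333] turn 76.4
```

```bash
python3 -m handwheel '[[[0.087,0.14,-0.16,-0.034,20],[0.087,0.29,-0.32,-0.034,40],[0.087,0.43,-0.48,-0.034,60],[0.087,0.576,-0.635,-0.034,76],[0.087,0.576,-0.635,-0.034,76],[0.087,0.576,-0.635,-0.034,76],[0.087,0.576,-0.635,-0.034,76],[0.087,0.576,-0.635,-0.034,76],[0.087,0.576,-0.635,-0.034,76],[0.087,0.576,-0.635,-0.034,76],[0.087,0.576,-0.635,-0.034,76],[0.087,0.576,-0.635,-0.034,76],[0.087,0.576,-0.635,-0.034,76],[0.087,0.576,-0.635,-0.034,76],[0.087,0.576,-0.635,-0.034,76],[0.087,0.576,-0.635,-0.034,76],[0.087,0.576,-0.635,-0.034,76],[0.087,0.576,-0.635,-0.034,76],[0.087,0.576,-0.635,-0.034,76],[0.087,0.576,-0.635,-0.034,76]]]' 20
python3 -c "
from h import *
go(0.619,-0.1745,0.18,np.radians(-11))
cv2.imwrite('pics/b1.png',grab_frame('top'));zoom(cv2.imread('pics/b1.png'),240,130,200,140,4,'pics/b1z.png')"
```

```text
t: 1.77
eef_pos: [0.6088, -0.1533, 0.2596]
ee_rot: [-3.14, -0.001, 2.957]
force: [1.6, 0.4, 0.8]
width: 0.0869
at [ 0.6088 -0.1533  0.2596] yaw 169.4 t 1.8 w 0.0869 F [1.6 0.4 0.8] -> shift [-0.014  -0.0189  0.0796] turn 0.4
```

View pics/b1z.png

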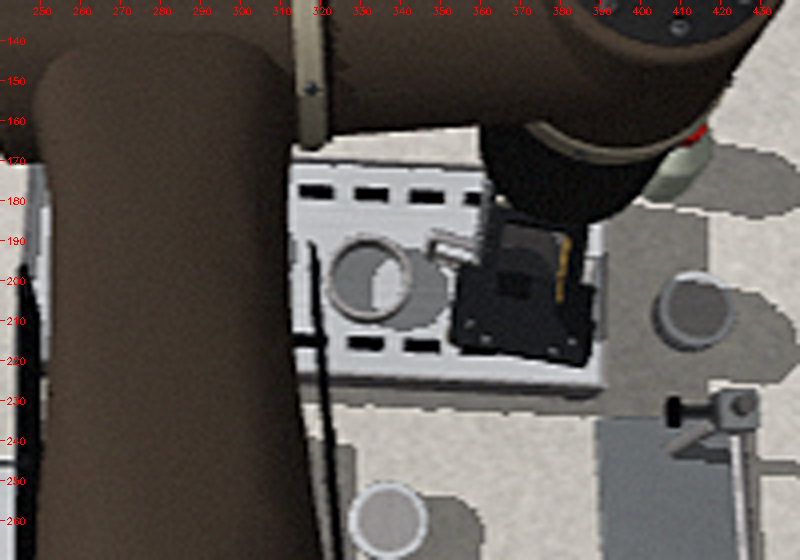

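The gripper is over the jug, about 24 mm short of it. The handle, at (350,191), is clear of the jaws.

```bash
python3 -m handwheel '[[[0.087,-0.014,-0.019,0,0],[0.087,-0.014,-0.019,0,0],[0.087,-0.014,-0.019,0.03,0],[0.087,-0.014,-0.019,0.06,0],[0.087,-0.014,-0.019,0.08,0],[0.087,-0.014,-0.019,0.08,0],[0.087,-0.014,-0.019,0.08,0]]]' 20
python3 -c "
from h import *
go(0.619,-0.1745,0.126,np.radians(-11))
a=grab_frame('scene');zoom(a,200,180,150,120,5,'pics/b2z.png')"
```

```text
t: 2.4
eef_pos: [0.6201, -0.1805, 0.1782]
ee_rot: [-3.137, -0.004, 2.955]
force: [0.5, 0.1, 1.2]
width: 0.087
at [ 0.6201 -0.1805  0.1782] yaw 169.3 t 2.4 w 0.087 F [0.5 0.1 1.2] -> shift [0.002  0.0059 0.0521] turn 0.3
```

View pics/b2z.png

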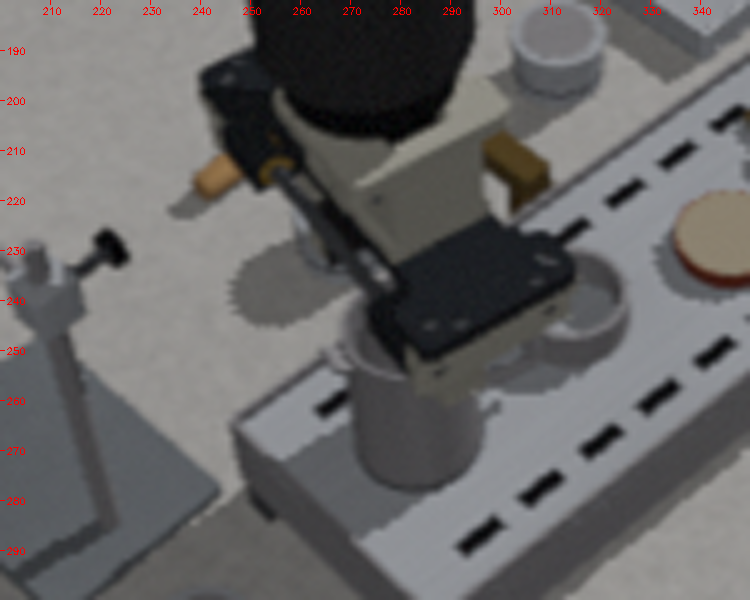

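The jaws are level with the rim and open either side of the jug, and the handle and ring are clear. I'll descend and grip.

```bash
python3 -m handwheel '[[[0.087,0.001,0.006,0.02,0],[0.087,0.001,0.006,0.04,0],[0.087,0.001,0.006,0.052,0],[0.087,0.001,0.006,0.052,0],[0.087,0.001,0.006,0.052,0],[0.05,0.001,0.006,0.052,0],[0.05,0.001,0.006,0.052,0],[0.05,0.001,0.006,0.052,0],[0.05,0.001,0.006,0.052,0],[0.05,0.001,0.006,0.052,0],[0.05,0.001,0.006,0.052,0],[0.05,0.001,0.006,0.052,0]]]' 30
python3 -c "
from h import *
go(0.619,-0.1745,0.3,0)"
```

```text
t: 3.45
eef_pos: [0.6212, -0.1749, 0.1284]
ee_rot: [-3.137, -0.001, 2.955]
force: [-3.3, -0.3, 6.7]
width: 0.0629
at [ 0.6212 -0.1749  0.1284] yaw 169.3 t 3.5 w 0.0629 F [-3.3 -0.3  6.7] -> shift [ 0.0023 -0.0008 -0.1716] turn -10.7
```

```bash
python3 -m handwheel '[[[0.05,0,0,-0.02,0],[0.05,0,0,-0.05,0],[0.05,0,0,-0.09,0],[0.05,0,0,-0.13,0],[0.05,0,0,-0.16,0],[0.05,0,0,-0.16,-5],[0.05,0,0,-0.16,-10.7],[0.05,0,0,-0.16,-10.7],[0.05,0,0,-0.16,-10.7]]]' 30
python3 -c "
from h import *
go(0.36,-0.35,0.29,0)
a=grab_frame('scene');zoom(a,200,100,190,150,4,'pics/b3z.png');b=grab_frame('top');zoom(b,300,130,140,120,5,'pics/b3t.png')"
```

```text
t: 4.2
eef_pos: [0.6212, -0.174, 0.2877]
ee_rot: [-3.137, -0.002, 3.139]
force: [-0.8, 0.2, -2.1]
width: 0.0631
at [ 0.6212 -0.174   0.2877] yaw 179.8 t 4.2 w 0.0631 F [-0.8  0.2 -2.1] -> shift [ 0.2608 -0.1767 -0.0009] turn -0.2
```

View pics/b3z.png

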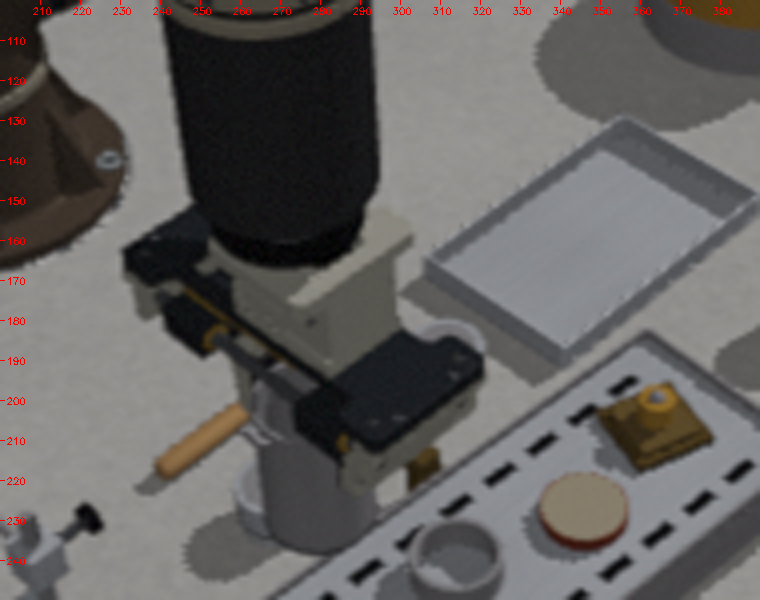

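View pics/b3t.png

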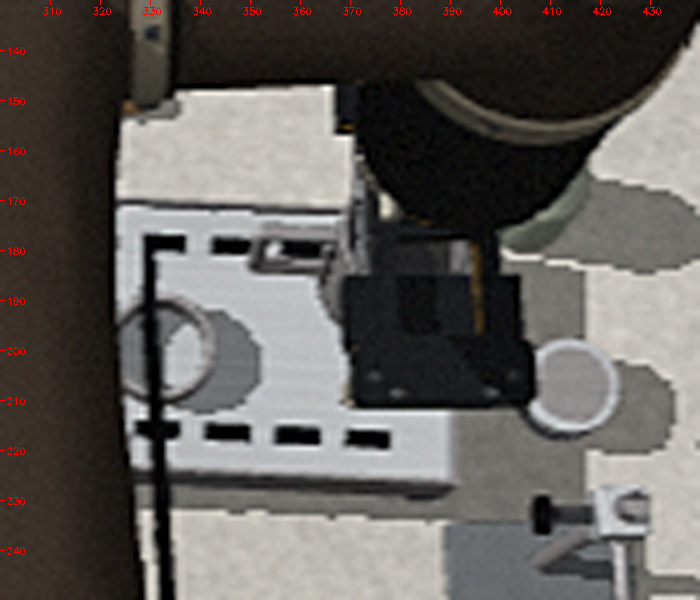

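```bash
python3 -c "
from h import *
print(ray('top',251/5+300-.4,262/5+130-.4,.309), ray('top',322/5+300,238/5+130-.4,.313),ray('top',253/5+300,265/5+130-.4,.309),ray('top',265/5+300,228/5+130-.4,.313),)"
```

```text
[ 0.61207337 -0.10210504  0.309     ] [ 0.62231798 -0.1361232   0.313     ] [ 0.61060917 -0.10393675  0.309     ] [ 0.62736549 -0.10964811  0.313     ]
```

```bash
python3 -c "
from h import *
b=grab_frame('top');o=np.array([.6212,-.174,.2293])
b=cv2.resize(b[130:250,300:440],None,fx=5,fy=5,interpolation=cv2.INTER_CUBIC)
for yaw,c in((0,(0,255,0)),(-.1,(255,0,0)),(.1,(0,0,255))):
    R=np.array([[np.cos(yaw),-np.sin(yaw),0],[np.sin(yaw),np.cos(yaw),0],[0,0,1]])
    pts=[proj('top',o+R@np.array(p)) for p in [(0,.032,.08),(0,.066,.08),(0,.066,.022),(0,.032,.022)]]
    cv2.polylines(b,[np.array([((p-[300,130]+.5)*5) for p in pts]).astype(int)],False,c,1)
cv2.imwrite('pics/b4.png',b[150:350,150:450].repeat(2,0).repeat(2,1))"
```

```text
(no output)
```

View pics/b4.png

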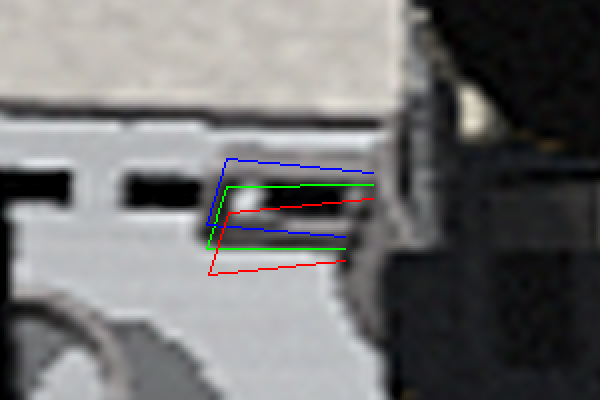

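The jug turned out to be yawed about -5°, because the handle overlay matches the blue model best. I'll turn 5° more, then go high around to the front of the hook tip.

```bash
python3 -m handwheel '[[[0.05,0.02,0,-0.04,-5],[0.05,0.06,0,-0.05,-5],[0.05,0.10,0,-0.05,-5],[0.05,0.14,0,-0.05,-5],[0.05,0.18,-0.02,-0.05,-5],[0.05,0.22,-0.05,-0.05,-5],[0.05,0.25,-0.08,-0.05,-5],[0.05,0.27,-0.11,-0.05,-5],[0.05,0.27,-0.14,-0.05,-5],[0.05,0.27,-0.17,-0.05,-5],[0.05,0.27,-0.17,-0.05,-5],[0.05,0.27,-0.17,-0.05,-5],[0.05,0.27,-0.17,-0.05,-5],[0.05,0.27,-0.17,-0.05,-5]]]' 30
python3 -c "
from h import *
go(0.35,-0.344,0.2155,np.radians(5))
b=grab_frame('top');zoom(b,370,180,140,120,5,'pics/b5t.png')"
```

```text
t: 5.52
eef_pos: [0.3511, -0.3427, 0.339]
ee_rot: [-3.137, -0.003, -3.057]
force: [0.1, -0.2, -1.1]
width: 0.0628
at [ 0.3511 -0.3427  0.339 ] yaw -175.1 t 5.5 w 0.0628 F [ 0.1 -0.2 -1.1] -> shift [ 0.0008 -0.0007  0.1235] turn -0.1
```

View pics/b5t.png

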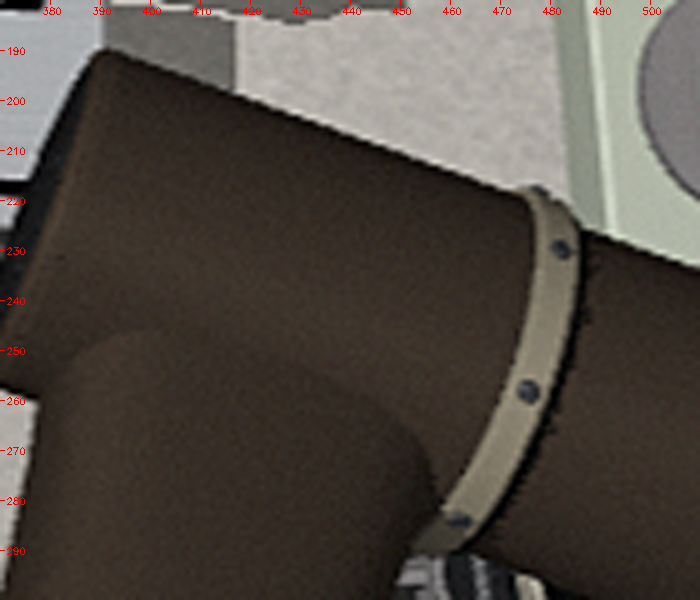

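The arm hides the hook from the top camera, so I'll lower the jug and rely on the scene camera.

```bash
python3 -m handwheel '[[[0.05,0,0,0.03,0],[0.05,0,0,0.06,0],[0.05,0,0,0.09,0],[0.05,0,0,0.124,0],[0.05,0,0,0.124,0],[0.05,0,0,0.124,0],[0.05,0,0,0.124,0]]]' 30
python3 -c "
from h import *
go(0.45,-0.3435,0.2155,np.radians(5))
b=grab_frame('scene');zoom(b,90,140,150,120,5,'pics/b6s.png')"
```

```text
t: 6.15
eef_pos: [0.3522, -0.3435, 0.2173]
ee_rot: [-3.135, -0.001, -3.054]
force: [0.1, -1.2, -1.8]
width: 0.0627
at [ 0.3522 -0.3435  0.2173] yaw -175.0 t 6.2 w 0.0627 F [ 0.1 -1.2 -1.8] -> shift [-0.0974 -0.0085  0.0017] turn -0.0
```

View pics/b6s.png

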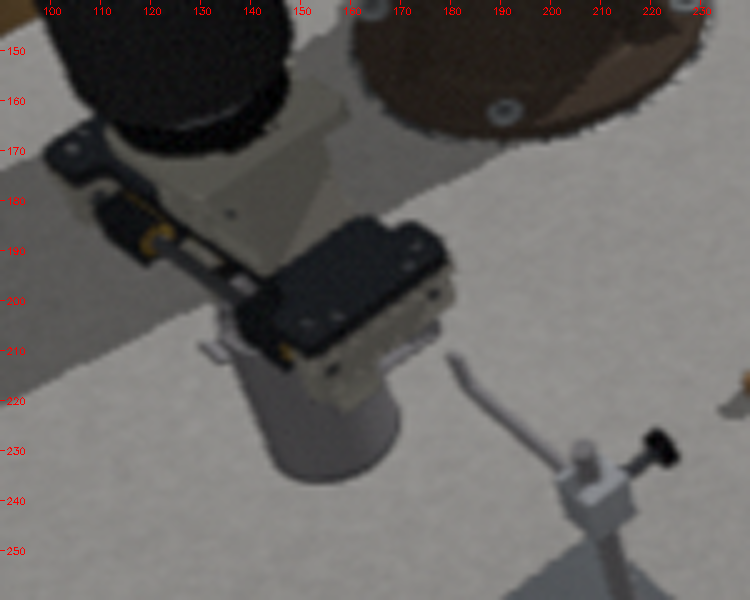

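```bash
python3 -c "
from h import *
b=grab_frame('scene');o=np.array([.3522,-.3435,.2173-.0584])
b=cv2.resize(b[140:260,90:240],None,fx=5,fy=5,interpolation=cv2.INTER_CUBIC)
def pl(pts,c,cl=False):
    pts=[proj('scene',p) for p in pts]
    cv2.polylines(b,[np.array([((p-[90,140]+.5)*5) for p in pts]).astype(int)],cl,c,1)
H=lambda q:[o+np.array((0,y,z))+q for y,z in[(.032,.08),(.066,.08),(.066,.022),(.032,.022)]]
pl(H(0),(0,255,0)); pl(H(np.array([.1,0,0])),(255,255,0))
a=np.linspace(0,6.28,60)
for z in(0,.095): pl([o+np.array((.032*np.cos(t),.032*np.sin(t),z)) for t in a],(0,255,0))
pl([(.4955,-.2955,.2),(.4115,-.2955,.2),(.4055,-.2955,.22)],(0,0,255))
cv2.imwrite('pics/b7.png',b)"
```

```text
(no output)
```

View pics/b7.png

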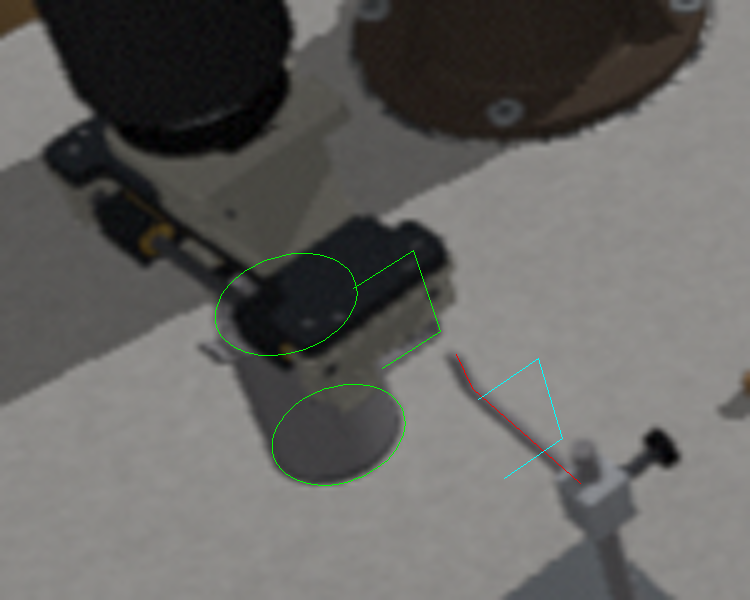

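The model overlay matches the image, and the arm axis (red) passes through the predicted handle loop (cyan). I'll slide the jug in along +x.

```bash
python3 -m handwheel '[[[0.05,-0.015,-0.0013,0.001,0],[0.05,-0.03,-0.0026,0.001,0],[0.05,-0.045,-0.004,0.001,0],[0.05,-0.06,-0.005,0.001,0],[0.05,-0.075,-0.0065,0.001,0],[0.05,-0.093,-0.008,0.001,0],[0.05,-0.093,-0.008,0.001,0],[0.05,-0.093,-0.008,0.001,0]]]' 30
python3 -c "
from h import *
go(0.445,-0.3435,0.19,np.radians(5))
b=grab_frame('scene');zoom(b,90,140,150,120,5,'pics/b8s.png')"
```

```text
t: 6.92
eef_pos: [0.4471, -0.3434, 0.2159]
ee_rot: [-3.136, -0.001, -3.054]
force: [-0.4, -0.4, -1.5]
width: 0.063
at [ 0.4471 -0.3434  0.2159] yaw -175.0 t 6.9 w 0.063 F [-0.4 -0.4 -1.5] -> shift [0.0021 0.0002 0.0259] turn 0.0
```

View pics/b8s.png

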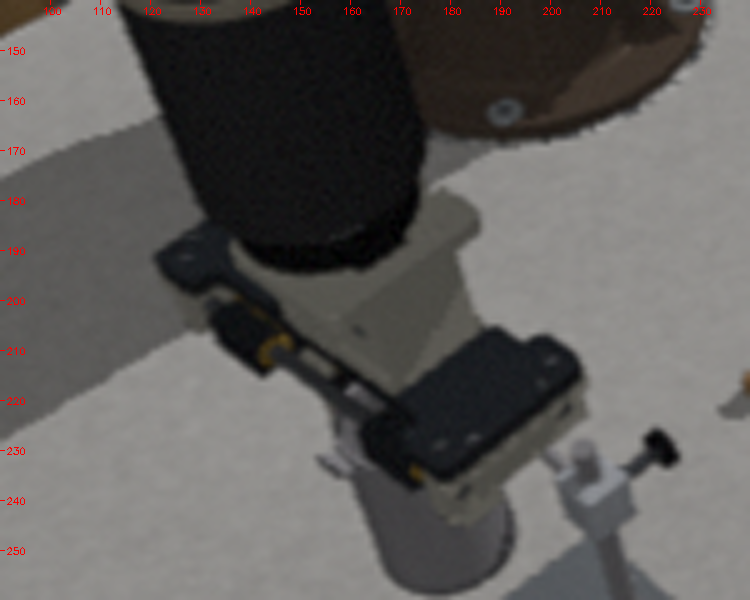

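```bash
python3 -m handwheel '[[[0.05,0,0,0.01,0],[0.05,0,0,0.018,0],[0.05,0,0,0.024,0],[0.05,0,0,0.026,0],[0.05,0,0,0.026,0]]]' 30;python3 -m handwheel '[[[0.05,0,0,0.002,0],[0.05,0,0,0.003,0],[0.05,0,0,0.003,0]]]' 30
```

```text
t: 7.38
eef_pos: [0.4456, -0.3433, 0.1891]
ee_rot: [-3.136, -0.003, -3.055]
force: [0.5, 0.4, -1.1]
width: 0.0627
t: 7.63
eef_pos: [0.4456, -0.3435, 0.1863]
ee_rot: [-3.136, -0.002, -3.055]
force: [-0.3, -0.3, -0.9]
width: 0.0628
```

```bash
python3 -m handwheel '[[[0.05,0,0,0.0015,0],[0.05,0,0,0.0025,0],[0.05,0,0,0.0025,0],[0.05,0,0,0.0025,0]]]' 30
```

```text
t: 7.97
eef_pos: [0.4461, -0.3437, 0.1848]
ee_rot: [-3.135, -0.001, -3.054]
force: [-1.7, 1.2, 4.8]
width: 0.0626
```

Contact is at about +5 N upward, so the handle now rests on the arm. I'll release it slowly.

```bash
python3 -m handwheel '[[[0.066,0,0,0,0],[0.066,0,0,0,0],[0.07,0,0,0,0],[0.07,0,0,0,0],[0.075,0,0,0,0],[0.08,0,0,0,0],[0.087,0,0,0,0],[0.087,0,0,0,0],[0.087,0,0,0,0],[0.087,0,0,0,0],[0.087,0,0,0,0],[0.087,0,0,0,0]]]' 10
python3 -c "
from h import *
go(0.445,-0.3435,0.33,np.radians(5))
b=grab_frame('scene');zoom(b,90,140,150,120,5,'pics/b9s.png')"
```

```text
t: 8.97
eef_pos: [0.4461, -0.3437, 0.1848]
ee_rot: [-3.135, -0.001, -3.054]
force: [0.8, -0.1, -0.6]
width: 0.087
at [ 0.4461 -0.3437  0.1848] yaw -175.0 t 9.0 w 0.087 F [ 0.8 -0.1 -0.6] -> shift [ 0.0012 -0.0006 -0.1452] turn -0.0
```

View pics/b9s.png

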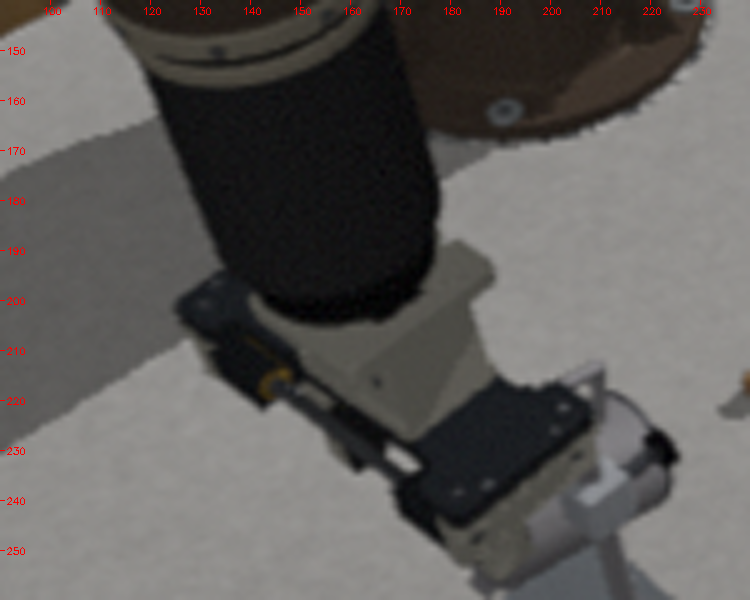

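```bash
python3 -m handwheel '[[[0.087,0,0,-0.015,0],[0.087,0,0,-0.03,0],[0.087,0,0,-0.045,0],[0.087,0,0,-0.06,0],[0.087,0,0,-0.08,0],[0.087,0,0,-0.11,0],[0.087,0,0,-0.14,0],[0.087,0,0,-0.14,0]]]' 10
python3 -c "
from h import *
go(0.6334,0.116,0.25,np.radians(-3))
b=grab_frame('scene');zoom(b,130,180,150,120,5,'pics/b10s.png')"
```

```text
t: 9.68
eef_pos: [0.448, -0.3444, 0.3314]
ee_rot: [-3.129, 0.007, -3.054]
force: [1.4, -0.2, 1.4]
width: 0.0866
at [ 0.448  -0.3444  0.3314] yaw -175.0 t 9.7 w 0.0866 F [ 1.4 -0.2  1.4] -> shift [-0.2245  0.4434  0.0775] turn 8.0
```

View pics/b10s.png

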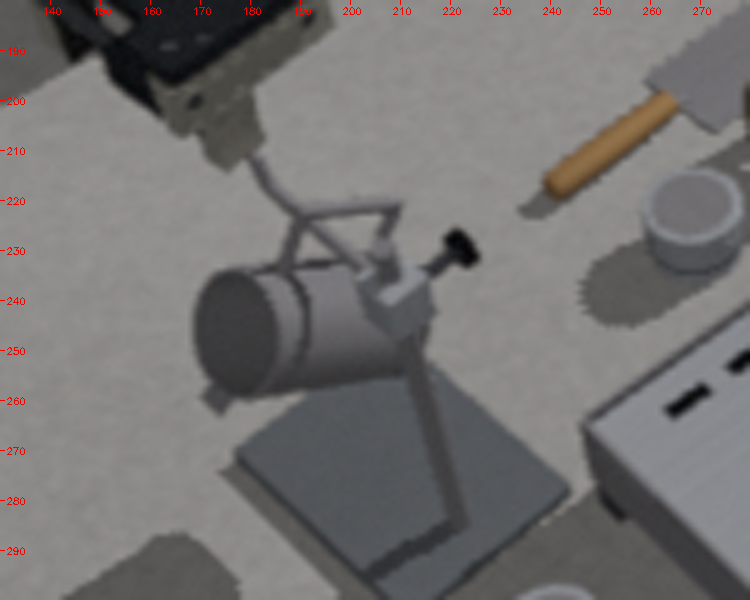

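The jug hangs by its handle on the arm, with the loop at about (195,222). Next is the cap.

```bash
python3 -m handwheel '[[[0.06,-0.02,0.035,0,5],[0.06,-0.04,0.075,0.01,10],[0.06,-0.06,0.115,0.02,15],[0.06,-0.08,0.155,0.03,21],[0.06,-0.10,0.195,0.04,21],[0.06,-0.12,0.235,0.05,21],[0.06,-0.14,0.275,0.06,21],[0.06,-0.16,0.315,0.077,21],[0.06,-0.18,0.355,0.077,21],[0.06,-0.20,0.395,0.077,21],[0.06,-0.2245,0.443,0.077,21],[0.06,-0.2245,0.443,0.077,21],[0.06,-0.2245,0.443,0.077,21],[0.06,-0.2245,0.443,0.077,21]]]' 20
python3 -c "
from h import *
go(0.6334,0.116,0.12)
b=grab_frame('scene');zoom(b,290,120,150,120,5,'pics/c1s.png')
b=grab_frame('top');zoom(b,360,180,120,120,5,'pics/c1t.png')"
```

```text
t: 10.9
eef_pos: [0.633, 0.1193, 0.2459]
ee_rot: [-3.133, 0.006, 2.865]
force: [-0.1, -0.5, -0.4]
width: 0.0596
at [0.633  0.1193 0.2459] yaw 164.2 t 10.9 w 0.0596 F [-0.1 -0.5 -0.4] -> shift [-0.0005 -0.0019  0.126 ] turn 0
```

View pics/c1s.png

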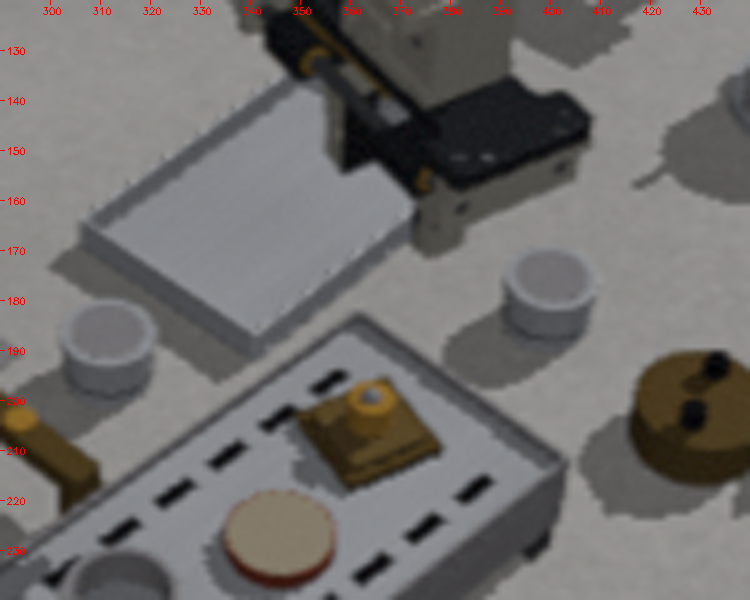

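View pics/c1t.png

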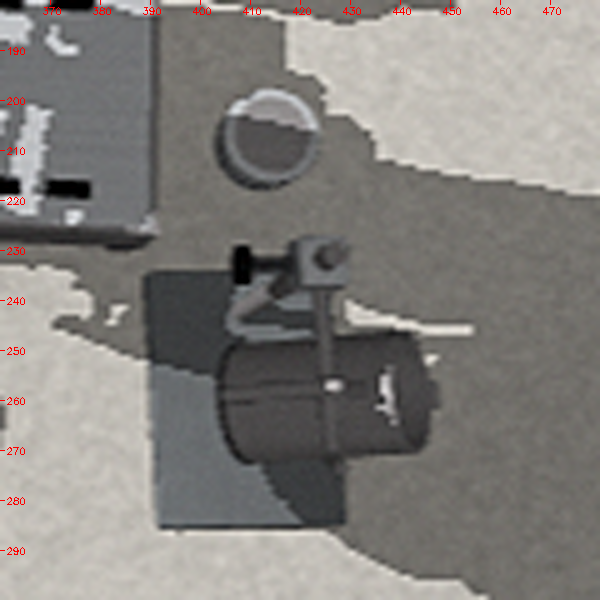

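```bash
python3 -c "
from h import *
print(ray('scene',371/5+290-.4,395/5+120-.4,.104))
go(0.6325,0.117,0.12)"
python3 -m handwheel '[[[0.06,0,-0.002,0.03,0],[0.06,0,-0.002,0.06,0],[0.06,0,-0.002,0.09,0],[0.06,0,-0.002,0.126,0],[0.06,0,-0.002,0.126,0],[0.06,0,-0.002,0.126,0],[0.06,0,-0.002,0.126,0]]]' 20
```

```text
[0.63053011 0.11489705 0.104     ]
at [0.6323 0.1166 0.247 ] yaw 164.0 t 11.0 w 0.0598 F [-0.   0.3 -0.9] -> shift [0.0008 0.0015 0.127 ] turn 0
t: 11.58
eef_pos: [0.6333, 0.1128, 0.1232]
ee_rot: [-3.134, 0.008, 2.863]
force: [0.2, -0.1, 0.5]
width: 0.0601
```

```bash
python3 -m handwheel '[[[0.06,0.001,0.0025,0.015,0],[0.06,0.001,0.0025,0.03,0],[0.06,0.001,0.0025,0.035,0],[0.06,0.001,0.0025,0.035,0],[0.02,0.001,0.0025,0.035,0],[0.02,0.001,0.0025,0.035,0],[0.02,0.001,0.0025,0.035,0],[0.02,0.001,0.0025,0.035,0],[0.02,0.001,0.0025,0.035,0],[0.02,0.001,0.0025,0.035,0],[0.02,0.001,0.0025,0.035,0]]]' 30
python3 -m handwheel '[[[0.02,0,0,-0.015,0],[0.02,0,0,-0.04,0],[0.02,0,0,-0.07,0],[0.02,0,0,-0.09,0],[0.02,0,0,-0.09,0],[0.02,0,0,-0.09,0]]]' 30
python3 -c "
from h import *
go(0.430,0.359,0.17,0)
b=grab_frame('scene');zoom(b,290,120,150,120,5,'pics/c2s.png')"
```

```text
t: 12.5
eef_pos: [0.633, 0.1152, 0.0884]
ee_rot: [-3.134, 0.008, 2.863]
force: [-2.0, 1.3, 4.4]
width: 0.0247
t: 13.0
eef_pos: [0.6329, 0.1164, 0.1793]
ee_rot: [-3.135, 0.01, 2.863]
force: [-0.5, 0.5, -2.7]
width: 0.025
at [0.6329 0.1164 0.1793] yaw 164.0 t 13.0 w 0.025 F [-0.5  0.5 -2.7] -> shift [0.2619 0.1774 0.0057] turn -16.0
```

View pics/c2s.png

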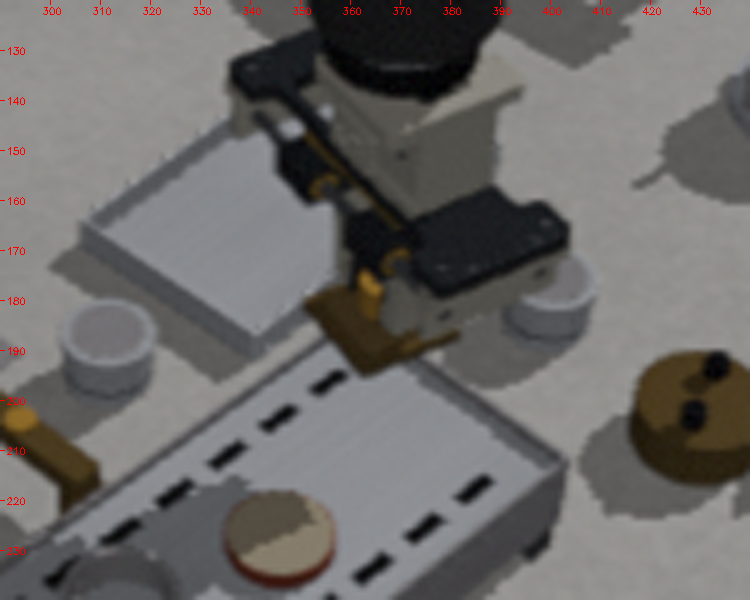

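The cap is lifted and level. Moving it to the tray's far end.

```bash
python3 -m handwheel '[[[0.02,0.03,0.02,-0.01,-4],[0.02,0.06,0.04,-0.01,-8],[0.02,0.09,0.06,0,-12],[0.02,0.12,0.08,0,-16],[0.02,0.15,0.1,0,-16],[0.02,0.18,0.12,0,-16],[0.02,0.21,0.14,0,-16],[0.02,0.24,0.16,0,-16],[0.02,0.262,0.177,0.005,-16],[0.02,0.262,0.177,0.04,-16],[0.02,0.262,0.177,0.08,-16],[0.02,0.262,0.177,0.12,-16],[0.02,0.262,0.177,0.12,-16],[0.02,0.262,0.177,0.12,-16]]]' 30
python3 -c "
from h import *
go(0.430,0.359,0.0225,0)
b=grab_frame('scene');zoom(b,290,90,150,120,5,'pics/c3s.png')"
```

```text
t: 14.22
eef_pos: [0.4283, 0.355, 0.0521]
ee_rot: [-3.126, 0.001, -3.141]
force: [-0.5, -0.4, -2.0]
width: 0.0251
at [0.4283 0.355  0.0521] yaw -180.0 t 14.2 w 0.0251 F [-0.5 -0.4 -2. ] -> shift [-0.0017  0.0044  0.0296] turn 0.0
```

View pics/c3s.png

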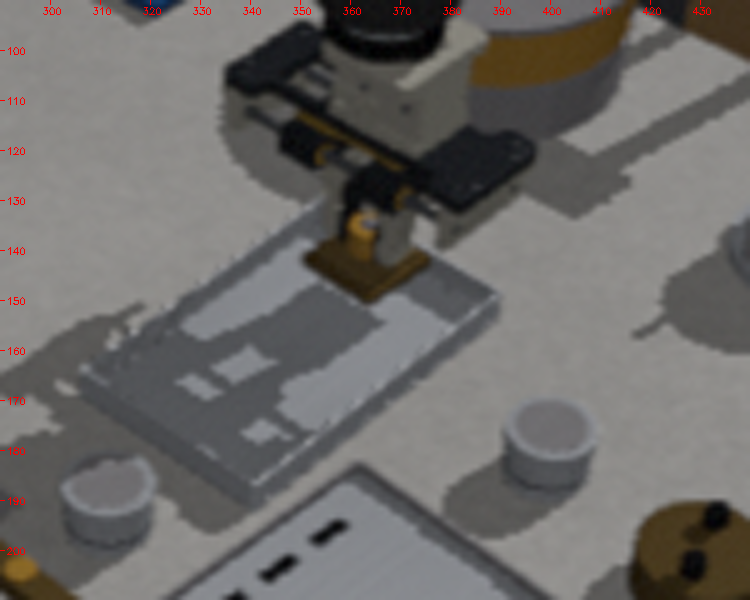

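```bash
python3 -m handwheel '[[[0.02,-0.001,0.001,0.015,0],[0.02,-0.001,0.001,0.025,0],[0.02,-0.001,0.001,0.03,0],[0.02,-0.001,0.001,0.03,0],[0.02,-0.001,0.001,0.03,0],[0.04,-0.001,0.001,0.03,0],[0.06,-0.001,0.001,0.03,0],[0.06,-0.001,0.001,0.03,0],[0.06,-0.001,0.001,0.03,0]]]' 30
python3 -m handwheel '[[[0.06,0,0,-0.03,0],[0.06,0,0,-0.06,0],[0.06,0,0,-0.1,0],[0.085,0,0,-0.14,0],[0.085,0,0,-0.18,0],[0.085,0,0,-0.2,0],[0.085,0,0,-0.2,0]]]' 30
python3 -c "
from h import *
go(0.6475,0.0245,0.16,0)
b=grab_frame('scene');zoom(b,290,90,150,120,5,'pics/c4s.png')"
```

```text
t: 15.02
eef_pos: [0.4311, 0.3579, 0.0251]
ee_rot: [-3.131, 0.005, -3.141]
force: [-0.5, 0.5, -0.6]
width: 0.0464
t: 15.6
eef_pos: [0.4319, 0.3622, 0.2316]
ee_rot: [-3.138, 0.011, -3.14]
force: [0.6, -0.3, -0.5]
width: 0.0809
at [0.4319 0.3622 0.2316] yaw -179.9 t 15.6 w 0.0809 F [ 0.6 -0.3 -0.5] -> shift [-0.2142 -0.3378  0.0751] turn 0.1
```

View pics/c4s.png

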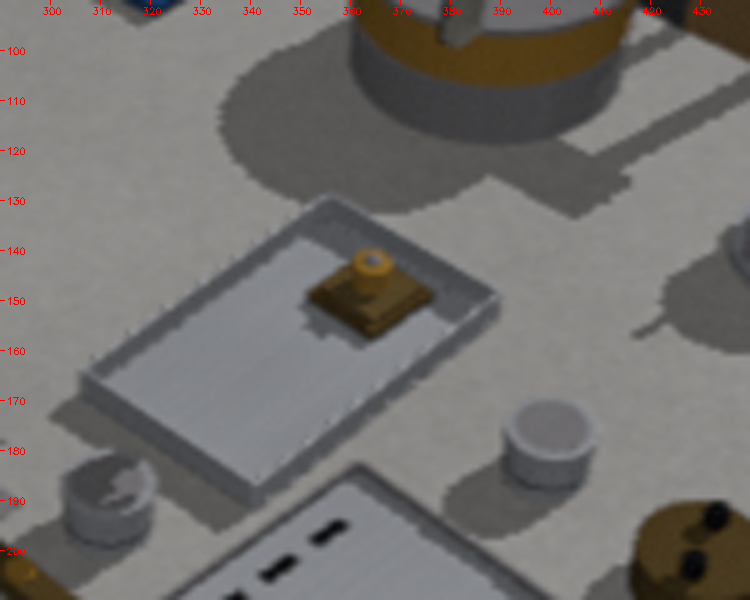

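The cap lies flat in the tray at (364,148). Next is the stone.

```bash
python3 -c "
from h import *
print(ray('scene',279/5+290-.4,534/5+120-.4,.082))"
python3 -m handwheel '[[[0.074,-0.02,-0.03,0,1],[0.074,-0.042,-0.066,0,3],[0.074,-0.064,-0.1,0,3],[0.074,-0.086,-0.134,0,3],[0.074,-0.107,-0.168,0.01,3],[0.074,-0.128,-0.202,0.02,3],[0.074,-0.15,-0.236,0.03,3],[0.074,-0.171,-0.27,0.05,3],[0.074,-0.192,-0.304,0.075,3],[0.074,-0.2145,-0.338,0.075,3],[0.074,-0.2145,-0.338,0.075,3],[0.074,-0.2145,-0.338,0.075,3]]]' 20
python3 -c "
from h import *
b=grab_frame('scene');zoom(b,270,150,150,120,5,'pics/c5s.png')
go(0.6475,0.0242,0.11,np.radians(-3))"
```

```text
[0.64778276 0.02177096 0.082     ]
t: 16.65
eef_pos: [0.6463, 0.0201, 0.1547]
ee_rot: [-3.135, 0.005, 3.086]
force: [0.4, 1.2, 0.5]
width: 0.0738
at [0.6459 0.0216 0.1554] yaw 176.9 t 16.7 w 0.0739 F [-0.7  0.7 -0.6] -> shift [-0.0012  0.003   0.0454] turn -0.1
```

View pics/c5s.png

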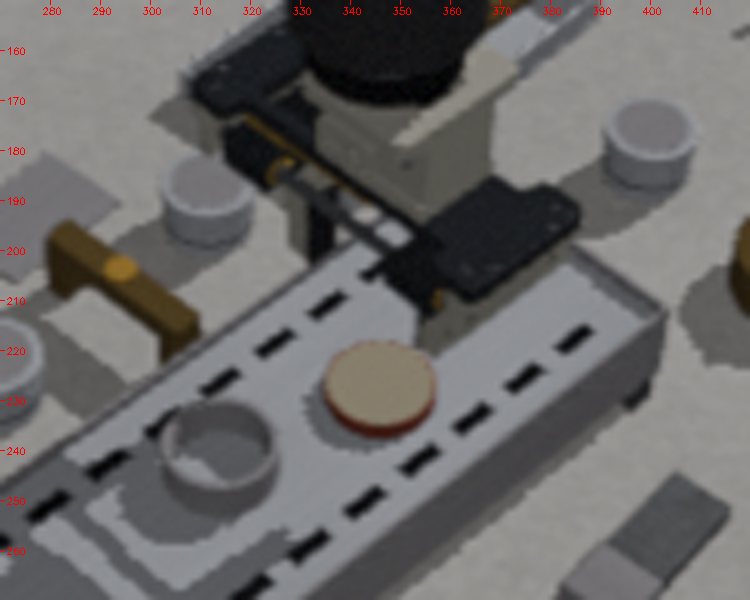

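```bash
python3 -m handwheel '[[[0.074,-0.002,0.001,0.02,0],[0.074,-0.002,0.001,0.04,0],[0.074,-0.002,0.001,0.06,0],[0.074,-0.002,0.001,0.064,0],[0.074,-0.002,0.001,0.064,0],[0.074,-0.002,0.001,0.064,0]]]' 20
python3 -c "
from h import *
b=grab_frame('scene');zoom(b,270,150,150,120,5,'pics/c6s.png')
go(0.648,0.023,0.074,np.radians(-3))"
```

```text
t: 17.2
eef_pos: [0.6485, 0.0229, 0.0923]
ee_rot: [-3.135, 0.007, 3.089]
force: [-0.0, -0.5, 1.1]
width: 0.0741
at [0.649  0.0229 0.0929] yaw 177.0 t 17.2 w 0.0738 F [-0.4  1.   0.3] -> shift [0.0011 0.0002 0.0189] turn -0.0
```

View pics/c6s.png

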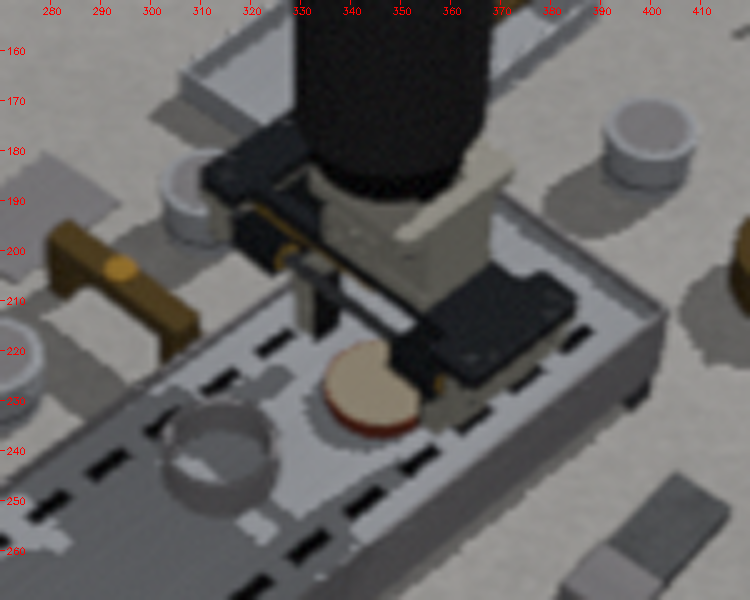

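The fingers straddle the stone, so I'll lower to it and grip.

```bash
python3 -m handwheel '[[[0.074,0.0005,0,0.01,0],[0.074,0.0005,0,0.018,0],[0.074,0.0005,0,0.018,0],[0.074,0.0005,0,0.018,0],[0.05,0.0005,0,0.018,0],[0.05,0.0005,0,0.018,0],[0.05,0.0005,0,0.018,0],[0.05,0.0005,0,0.018,0],[0.05,0.0005,0,0.018,0],[0.05,0.0005,0,0.018,0]]]' 25
python3 -m handwheel '[[[0.05,0,0,-0.015,0],[0.05,0,0,-0.04,0],[0.05,0,0,-0.07,0],[0.05,0,0,-0.09,0],[0.05,0,0,-0.09,0],[0.05,0,0,-0.09,0]]]' 25
python3 -c "
from h import *
b=grab_frame('scene');zoom(b,270,130,150,120,5,'pics/c7s.png')
go(0.430,0.281,0.17,0)"
```

```text
t: 18.08
eef_pos: [0.6488, 0.0227, 0.0752]
ee_rot: [-3.136, 0.008, 3.089]
force: [-0.3, -0.1, 0.5]
width: 0.0588
t: 18.58
eef_pos: [0.6487, 0.0236, 0.1665]
ee_rot: [-3.137, 0.011, 3.089]
force: [0.2, -0.9, -1.6]
width: 0.0593
at [0.6478 0.0234 0.1651] yaw 177.0 t 18.6 w 0.0594 F [-0.3  0.6 -2.2] -> shift [ 0.2311  0.2456 -0.0081] turn -3.0
```

View pics/c7s.png

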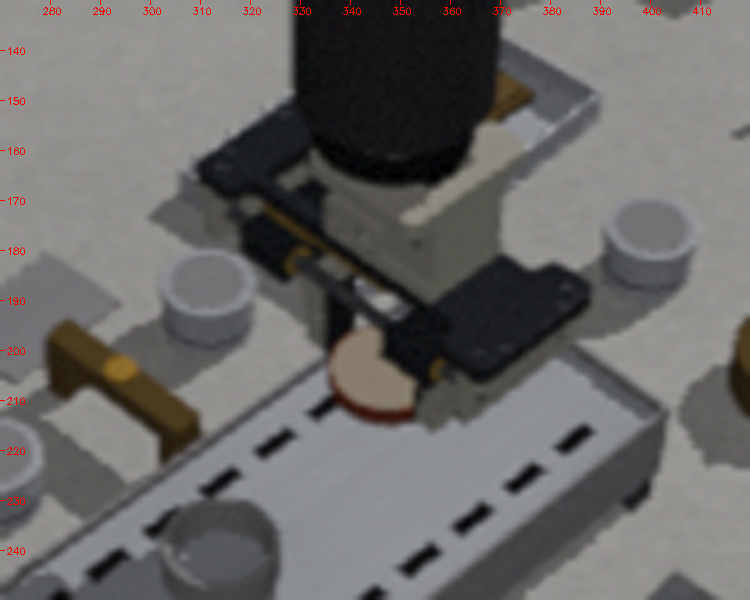

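```bash
python3 -m handwheel '[[[0.05,0.02,0.022,0,-1],[0.05,0.046,0.05,0,-3],[0.05,0.072,0.078,0,-3],[0.05,0.1,0.106,0,-3],[0.05,0.126,0.134,0,-3],[0.05,0.152,0.162,0,-3],[0.05,0.178,0.19,0,-3],[0.05,0.204,0.218,0.02,-3],[0.05,0.231,0.244,0.04,-3],[0.05,0.231,0.244,0.08,-3],[0.05,0.231,0.244,0.12,-3],[0.05,0.231,0.244,0.12,-3],[0.05,0.231,0.244,0.12,-3]]]' 25
python3 -c "
from h import *
b=grab_frame('scene');zoom(b,290,90,150,120,5,'pics/c8s.png')
go(0.430,0.279,0.0088,0)"
```

```text
t: 19.72
eef_pos: [0.4296, 0.2767, 0.0399]
ee_rot: [-3.13, 0.004, 3.141]
force: [0.3, 0.3, -0.1]
width: 0.0589
at [0.4311 0.2781 0.0419] yaw 180.0 t 19.8 w 0.0591 F [0.3 0.7 0.2] -> shift [0.0013 0.0012 0.0331] turn -0.0
```

View pics/c8s.png

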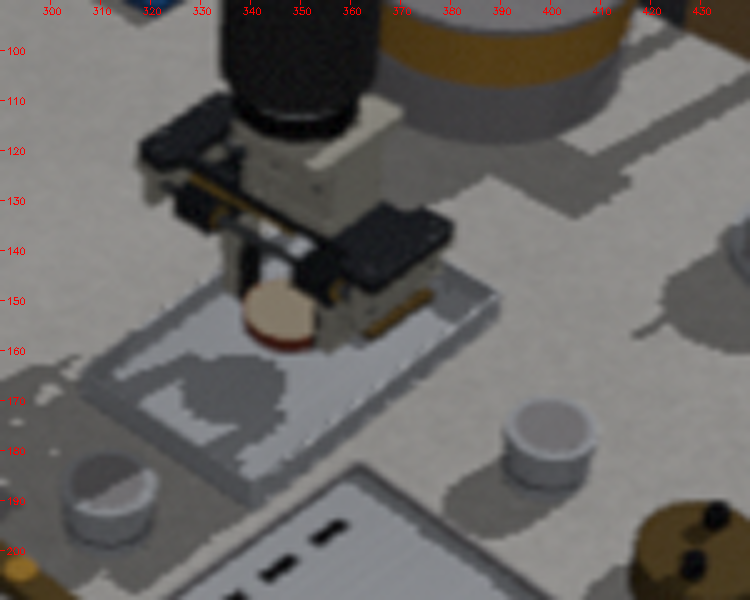

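```bash
python3 -m handwheel '[[[0.05,0.001,0.001,0.015,0],[0.05,0.001,0.001,0.028,0],[0.05,0.001,0.001,0.033,0],[0.05,0.001,0.001,0.033,0],[0.05,0.001,0.001,0.033,0],[0.068,0.001,0.001,0.033,0],[0.075,0.001,0.001,0.033,0],[0.075,0.001,0.001,0.033,0],[0.075,0.001,0.001,0.033,0]]]' 25
python3 -m handwheel '[[[0.075,0,0,-0.03,0],[0.075,0,0,-0.06,0],[0.075,0,0,-0.1,0],[0.075,0,0,-0.14,0],[0.075,0,0,-0.17,0],[0.075,0,0,-0.17,0]]]' 25
python3 -c "
from h import *
b=grab_frame('scene');zoom(b,290,90,150,120,5,'pics/c9s.png')
zoom(b,260,180,100,80,5,'pics/c9r.png')
go(0.620,-0.069,0.16,np.radians(-3))"
```

```text
t: 20.52
eef_pos: [0.4305, 0.2791, 0.0095]
ee_rot: [-3.134, 0.007, 3.141]
force: [0.3, -0.2, -0.1]
width: 0.0744
t: 21.02
eef_pos: [0.4319, 0.283, 0.1867]
ee_rot: [3.141, 0.015, -3.141]
force: [0.6, 0.2, 0.6]
width: 0.0752
at [0.4307 0.2821 0.1835] yaw -180.0 t 21.1 w 0.0747 F [ 0.8 -0.8 -0.1] -> shift [-0.189  -0.351   0.0264] turn 3.0
```

View pics/c9s.png

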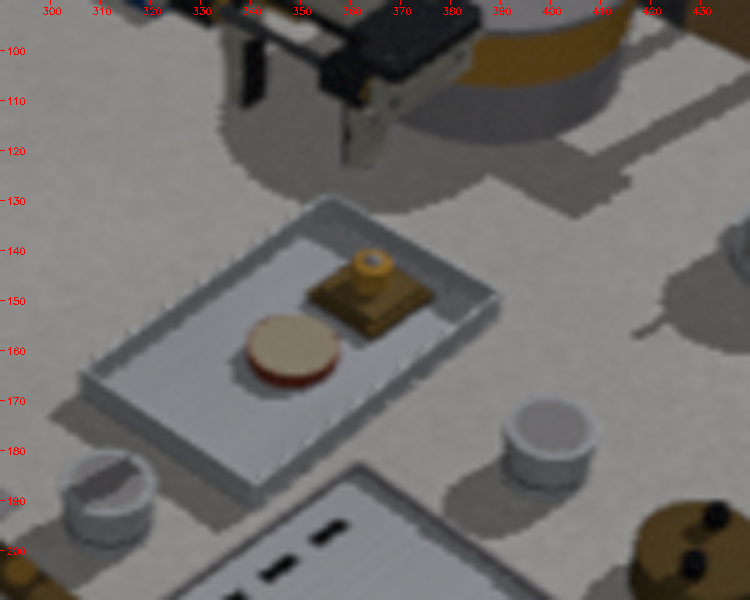

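View pics/c9r.png

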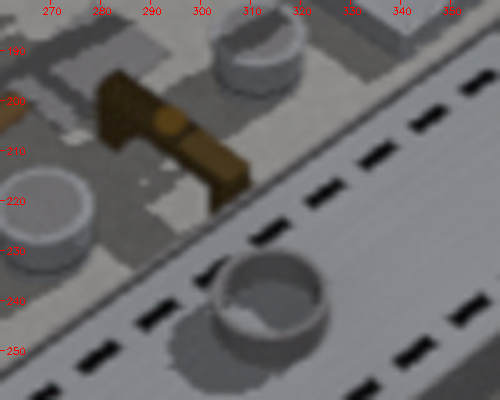

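```bash
python3 -c "
from h import *
print(ray('scene',272/5+260-.4,293/5+180-.4,.095))"
python3 -m handwheel '[[[0.076,-0.018,-0.033,0,1],[0.076,-0.036,-0.067,0,3],[0.076,-0.054,-0.1,0,3],[0.076,-0.073,-0.135,0,3],[0.076,-0.091,-0.17,0,3],[0.076,-0.11,-0.205,0,3],[0.076,-0.13,-0.24,0,3],[0.076,-0.15,-0.28,0.01,3],[0.076,-0.17,-0.316,0.02,3],[0.076,-0.189,-0.351,0.026,3],[0.076,-0.189,-0.351,0.026,3],[0.076,-0.189,-0.351,0.045,3],[0.076,-0.189,-0.351,0.06,3],[0.076,-0.189,-0.351,0.06,3],[0.076,-0.189,-0.351,0.06,3]]]' 20
python3 -c "
from h import *
b=grab_frame('scene');zoom(b,240,150,150,120,5,'pics/d1s.png')
go(0.6205,-0.0692,0.080,np.radians(-3))"
```

```text
[ 0.62232693 -0.07058153  0.095     ]
t: 22.32
eef_pos: [0.6194, -0.0692, 0.1251]
ee_rot: [-3.14, 0.009, 3.089]
force: [0.6, -0.5, 0.7]
width: 0.0761
at [ 0.6203 -0.069   0.1263] yaw 177.0 t 22.4 w 0.0758 F [-0.2  0.6  0.4] -> shift [ 0.0003 -0.0002  0.0463] turn 0.0
```

View pics/d1s.png

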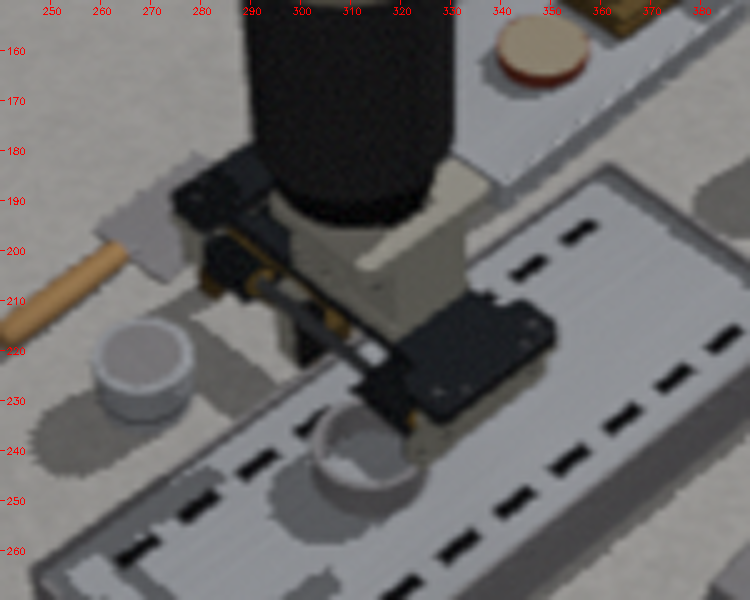

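```bash
python3 -m handwheel '[[[0.076,-0.001,0,0.015,0],[0.076,-0.001,0,0.03,0],[0.076,-0.001,0,0.044,0],[0.076,-0.001,0,0.046,0],[0.076,-0.001,0,0.046,0],[0.05,-0.001,0,0.046,0],[0.05,-0.001,0,0.046,0],[0.05,-0.001,0,0.046,0],[0.05,-0.001,0,0.046,0],[0.05,-0.001,0,0.046,0],[0.05,-0.001,0,0.046,0]]]' 25
python3 -m handwheel '[[[0.05,0,0,-0.015,0],[0.05,0,0,-0.04,0],[0.05,0,0,-0.07,0],[0.05,0,0,-0.09,0],[0.05,0,0,-0.09,0],[0.05,0,0,-0.09,0]]]' 25
python3 -c "
from h import *
b=grab_frame('scene');zoom(b,240,130,150,120,5,'pics/d2s.png')
go(0.430,0.203,0.17,0)"
```

```text
t: 23.28
eef_pos: [0.6223, -0.069, 0.0816]
ee_rot: [-3.14, 0.013, 3.09]
force: [-1.7, 1.9, 5.6]
width: 0.0617
t: 23.78
eef_pos: [0.6217, -0.0686, 0.173]
ee_rot: [-3.141, 0.016, 3.09]
force: [0.5, -0.8, -3.1]
width: 0.0619
at [ 0.6208 -0.0687  0.1715] yaw 177.0 t 23.8 w 0.0621 F [ 0.8 -0.  -1.1] -> shift [ 0.2047  0.2614 -0.0013] turn -3.0
```

View pics/d2s.png

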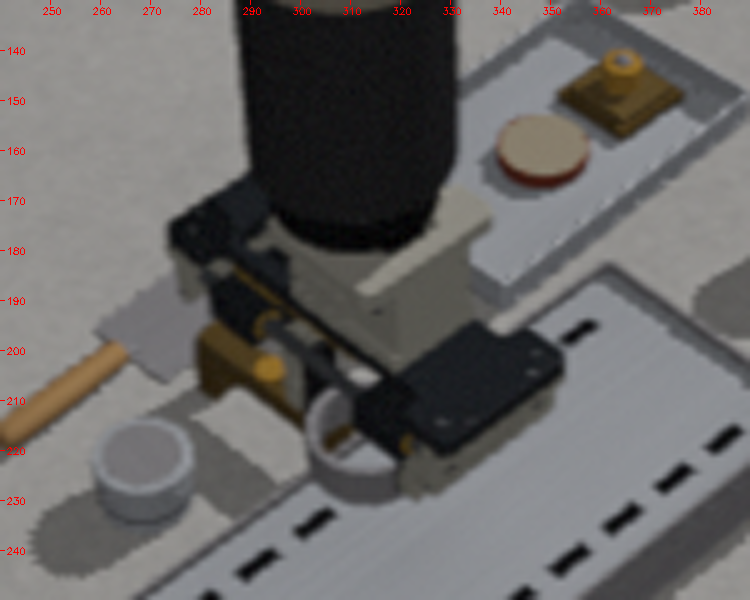

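```bash
python3 -m handwheel '[[[0.05,0.02,0.022,0,-1],[0.05,0.042,0.053,0,-3],[0.05,0.065,0.084,0,-3],[0.05,0.088,0.114,0,-3],[0.05,0.112,0.144,0,-3],[0.05,0.136,0.174,0,-3],[0.05,0.16,0.204,0,-3],[0.05,0.183,0.234,0.01,-3],[0.05,0.205,0.2614,0.03,-3],[0.05,0.205,0.2614,0.07,-3],[0.05,0.205,0.2614,0.11,-3],[0.05,0.205,0.2614,0.12,-3],[0.05,0.205,0.2614,0.12,-3]]]' 25
python3 -c "
from h import *
b=grab_frame('scene');zoom(b,290,90,150,120,5,'pics/d3s.png')
go(0.430,0.203,0.015,0)"
```

```text
t: 24.92
eef_pos: [0.4283, 0.2004, 0.0445]
ee_rot: [-3.134, 0.007, -3.141]
force: [0.2, -1.1, -1.4]
width: 0.0621
at [0.4298 0.2014 0.0466] yaw -180.0 t 25.0 w 0.062 F [-0.3  1.5 -0.8] -> shift [0.0001 0.0017 0.0316] turn 0.0
```

View pics/d3s.png

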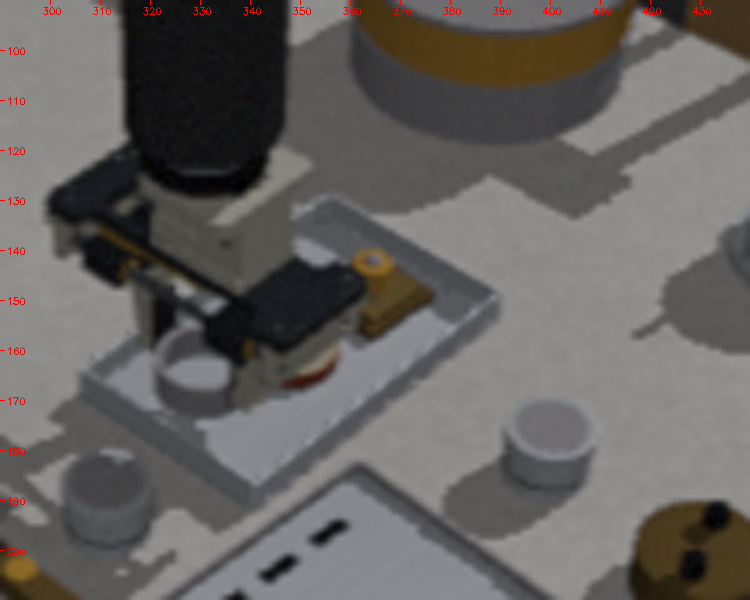

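```bash
python3 -m handwheel '[[[0.05,0,0.002,0.015,0],[0.05,0,0.002,0.027,0],[0.05,0,0.002,0.0315,0],[0.05,0,0.002,0.0315,0],[0.05,0,0.002,0.0315,0],[0.068,0,0.002,0.0315,0],[0.076,0,0.002,0.0315,0],[0.076,0,0.002,0.0315,0],[0.076,0,0.002,0.0315,0]]]' 25
python3 -m handwheel '[[[0.076,0,0,-0.03,0],[0.076,0,0,-0.06,0],[0.076,0,0,-0.1,0],[0.076,0,0.02,-0.14,0],[0.076,0,0.05,-0.17,0],[0.076,0,0.08,-0.18,0],[0.076,0,0.11,-0.18,0],[0.076,0,0.11,-0.18,0]]]' 25
python3 -c "
from h import *
cv2.imwrite('pics/e1.png',grab_frame('scene'));b=cv2.imread('pics/e1.png');zoom(b,170,110,260,210,3,'pics/e1s.png',20)
cv2.imwrite('pics/e1t.png',grab_frame('top'));b=cv2.imread('pics/e1t.png');zoom(b,160,150,290,150,2.7,'pics/e1tz.png',20)"
```

```text
t: 25.72
eef_pos: [0.4304, 0.2036, 0.0157]
ee_rot: [-3.137, 0.01, -3.141]
force: [0.2, -0.3, 0.3]
width: 0.0757
t: 26.38
eef_pos: [0.4293, 0.3192, 0.1967]
ee_rot: [-3.141, 0.013, -3.139]
force: [-0.0, -0.2, 0.7]
width: 0.0759
```

View pics/e1s.png

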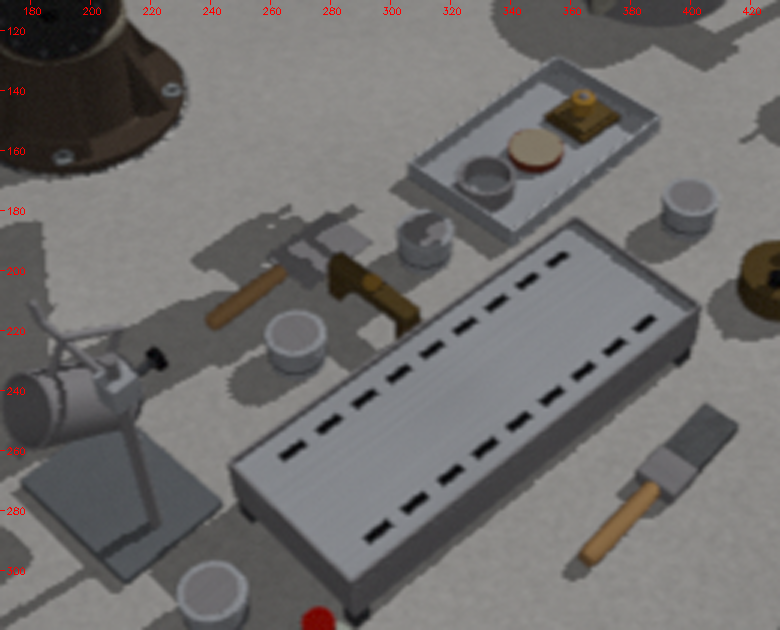

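View pics/e1tz.png

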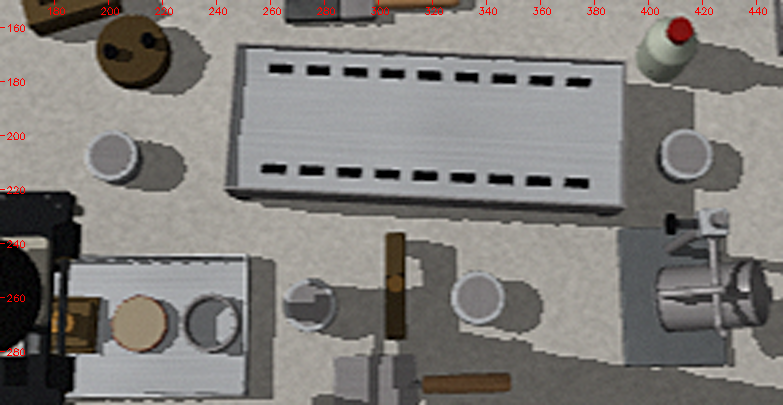

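The shelf is clear, the jug hangs on the hook, and the parts lie flat and apart in the tray. The tins haven't moved. I'll work out the shelf's middle line from its slot rows.

```bash
python3 -c "
from h import *
P=[ray('top',u/2.7+160-.3,v/2.7+150-.3,.07)[:2] for u,v in[(280,69),(578,82),(273,169),(577,183)]]
P=np.array(P);print(P.round(4));c=P.mean(0);d=P[[0,2]].mean(0)-P[[1,3]].mean(0);d/=np.linalg.norm(d);print('c',c,'yaw',np.degrees(np.arctan2(-d[0],d[1])))
# scene slots: left row first/last, right row first/last
S=np.array([ray('scene',u/3+170-.3,v/3+110-.3,.07)[:2] for u,v in[(558,262),(292,449),(647,325),(377,532)]])
c2=S.mean(0);d2=S[[0,2]].mean(0)-S[[1,3]].mean(0);d2/=np.linalg.norm(d2);print('c2',c2,'yaw',np.degrees(np.arctan2(-d2[0],d2[1])),S.round(4).tolist())
cc=(c+c2)/2;dd=(d+d2)/2
for s in(-.105,-.035,.035,.105):print(s,(cc+s*dd).round(4))
go(0.6115,0.3106,0.12,np.radians(-3))"
```

```text
[[ 0.6985  0.1268]
 [ 0.6816 -0.1933]
 [ 0.589   0.1325]
 [ 0.5713 -0.1881]]
c [ 0.6350912  -0.03054312] yaw -3.088063459606692
c2 [ 0.63525979 -0.03197388] yaw -3.8015425086745265 [[0.5911, 0.1289], [0.5692, -0.1873], [0.7006, 0.1255], [0.6801, -0.1949]]
-0.105 [ 0.6289 -0.1361]
-0.035 [ 0.6331 -0.0662]
0.035 [0.6373 0.0037]
0.105 [0.6415 0.0735]
at [0.4281 0.3151 0.195 ] yaw -179.9 t 26.5 w 0.0764 F [ 0.  -0.5 -0.7] -> shift [-0.1827 -0.0045  0.0768] turn 3.1
```

```bash
python3 -c "
from h import *
print(ray('top',134/2.7+160-.3,48/2.7+150-.3,.034),ray('top',112/2.7+160-.3,157/2.7+150-.3,.04))
b=cv2.imread('pics/e1.png')
print(ray('scene',689/3+170-.3,198/3+110-.3,.04))
print('tin2',ray('scene',425/3+170-.3,230/3+110-.3,.04),'tin3',ray('scene',297/3+170-.3,333/3+110-.3,.04),'R',ray('scene',213/3+170-.3,586/3+110-.3,.04))"
```

```text
[0.73428469 0.29326297 0.034     ] [0.60954919 0.31052188 0.04      ]
[0.61184806 0.30700896 0.04      ]
tin2 [0.44975424 0.0930374  0.04      ] tin3 [ 0.45645482 -0.0833155   0.04      ] R [ 0.60567822 -0.3095677   0.04      ]
```

```bash
python3 -m handwheel '[[[0.074,-0.035,0,0,2],[0.074,-0.07,0,0,3],[0.074,-0.105,-0.002,0,3],[0.074,-0.14,-0.004,0.02,3],[0.074,-0.183,-0.006,0.04,3],[0.074,-0.183,-0.006,0.08,3],[0.074,-0.183,-0.006,0.11,3],[0.074,-0.183,-0.006,0.12,3],[0.074,-0.183,-0.006,0.12,3],[0.074,-0.183,-0.006,0.12,3]]]' 20
python3 -c "
from h import *
b=grab_frame('scene');zoom(b,340,90,150,120,5,'pics/f1s.png')
go(0.611,0.309,0.02,np.radians(-3))"
```

```text
t: 27.32
eef_pos: [0.6124, 0.3085, 0.0777]
ee_rot: [-3.136, 0.01, 3.092]
force: [-0.1, 1.1, 1.2]
width: 0.0741
at [0.613  0.3094 0.079 ] yaw 177.2 t 27.4 w 0.0746 F [0.4 0.2 1.3] -> shift [ 0.0027 -0.0003  0.059 ] turn 0.2
```

View pics/f1s.png

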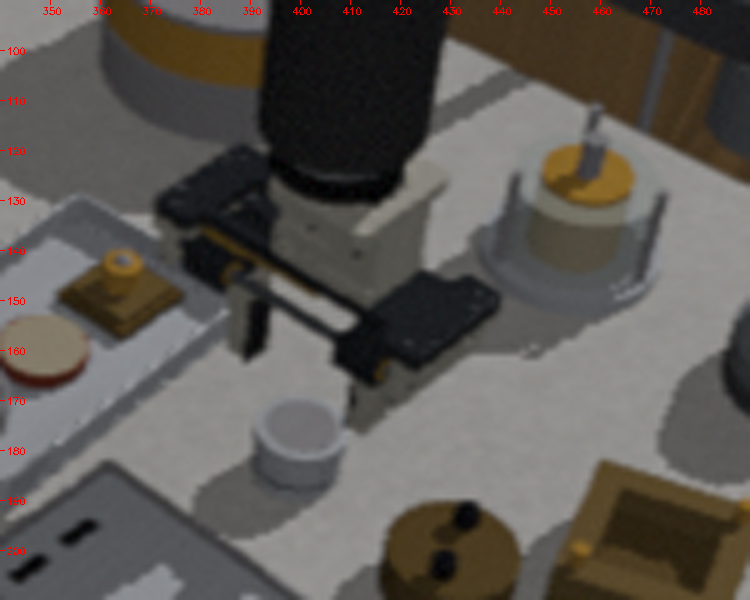

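```bash
python3 -m handwheel '[[[0.074,0.002,0,0.015,0],[0.074,0.002,0,0.03,0],[0.074,0.002,0,0.045,0],[0.074,0.002,0,0.059,0],[0.074,0.002,0,0.059,0],[0.074,0.002,0,0.059,0],[0.045,0.002,0,0.059,0],[0.045,0.002,0,0.059,0],[0.045,0.002,0,0.059,0],[0.045,0.002,0,0.059,0],[0.045,0.002,0,0.059,0],[0.045,0.002,0,0.059,0]]]' 25
python3 -m handwheel '[[[0.045,0,0,-0.02,0],[0.045,0,0,-0.05,0],[0.045,0,0,-0.09,0],[0.045,0,0,-0.12,0],[0.045,0,0,-0.14,0],[0.045,0,0,-0.14,0],[0.045,0,0,-0.14,0]]]' 25
python3 -c "
from h import *
b=grab_frame('scene');zoom(b,340,70,150,120,5,'pics/f2s.png')
go(0.6415,0.0735,0.15,np.radians(-3.4))"
```

```text
t: 28.37
eef_pos: [0.6121, 0.3098, 0.0214]
ee_rot: [-3.139, 0.013, 3.093]
force: [-2.0, 1.3, 6.3]
width: 0.0563
t: 28.95
eef_pos: [0.6108, 0.3106, 0.1632]
ee_rot: [3.141, 0.016, 3.092]
force: [-0.2, -0.1, -1.2]
width: 0.0562
at [0.61   0.3101 0.1615] yaw 177.2 t 29.0 w 0.056 F [-0.5 -0.2 -1.9] -> shift [-0.0429 -0.2347  0.0124] turn 0.6
```

View pics/f2s.png

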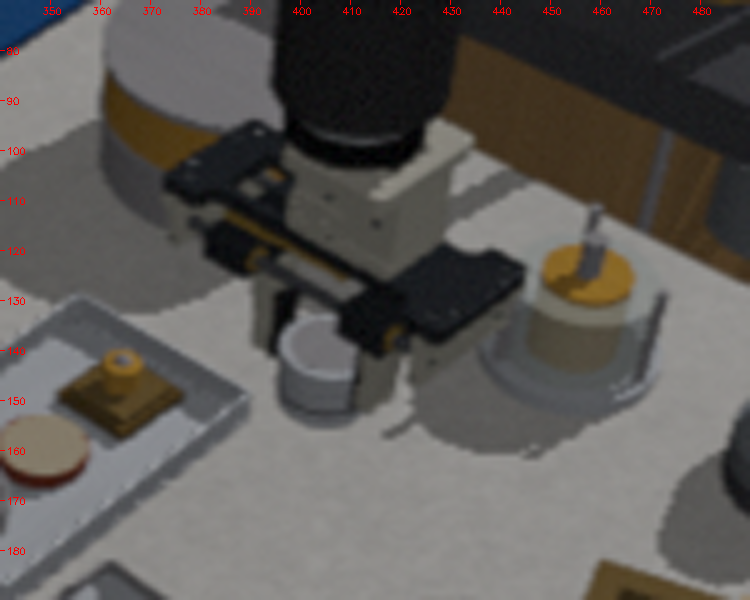

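```bash
python3 -m handwheel '[[[0.045,-0.005,-0.025,0,0.5],[0.045,-0.01,-0.055,0,0.5],[0.045,-0.016,-0.088,0,0.5],[0.045,-0.023,-0.12,0,0.5],[0.045,-0.03,-0.155,0,0.5],[0.045,-0.036,-0.19,0,0.5],[0.045,-0.043,-0.22,0.005,0.5],[0.045,-0.043,-0.235,0.02,0.5],[0.045,-0.043,-0.235,0.04,0.5],[0.045,-0.043,-0.235,0.055,0.5],[0.045,-0.043,-0.235,0.06,0.5],[0.045,-0.043,-0.235,0.06,0.5],[0.045,-0.043,-0.235,0.06,0.5]]]' 25
python3 -c "
from h import *
go(0.6415,0.0735,0.092,np.radians(-3.4))"
```

```text
t: 30.08
eef_pos: [0.642, 0.0732, 0.1019]
ee_rot: [-3.139, 0.012, 3.084]
force: [-0.1, 0.2, -0.1]
width: 0.0566
at [0.642  0.0732 0.1019] yaw 176.7 t 30.1 w 0.0566 F [-0.1  0.2 -0.1] -> shift [0.0006 0.0003 0.0099] turn 0.1
```

```bash
python3 -m handwheel '[[[0.045,0.0005,0,0.005,0],[0.045,0.0005,0,0.01,0],[0.045,0.0005,0,0.0105,0],[0.045,0.0005,0,0.0105,0],[0.064,0.0005,0,0.0105,0],[0.074,0.0005,0,0.0105,0],[0.074,0.0005,0,0.0105,0],[0.074,0.0005,0,0.0105,0]]]' 25
python3 -m handwheel '[[[0.074,0,0,-0.02,0],[0.074,0,0,-0.05,0],[0.074,0.03,0,-0.07,0],[0.074,0.06,0,-0.07,0],[0.074,0.09,0,-0.07,0],[0.074,0.12,0,-0.07,0],[0.074,0.15,0.01,-0.07,0],[0.074,0.15,0.01,-0.07,0]]]' 25
python3 -c "
from h import *
go(0.4495,0.0936,0.08,np.radians(0))
cv2.imwrite('pics/g1.png',grab_frame('scene'));b=cv2.imread('pics/g1.png');zoom(b,230,120,200,150,4,'pics/g1s.png')"
```

```text
t: 30.75
eef_pos: [0.6417, 0.0732, 0.0917]
ee_rot: [-3.139, 0.012, 3.084]
force: [-0.4, 0.6, 0.6]
width: 0.0729
t: 31.42
eef_pos: [0.4874, 0.092, 0.1601]
ee_rot: [-3.14, 0.012, 3.084]
force: [-0.5, -0.1, 0.0]
width: 0.0742
at [0.4874 0.092  0.1601] yaw 176.7 t 31.4 w 0.0742 F [-0.5 -0.1  0. ] -> shift [ 0.0388 -0.0004  0.0796] turn -3.3
```

View pics/g1s.png

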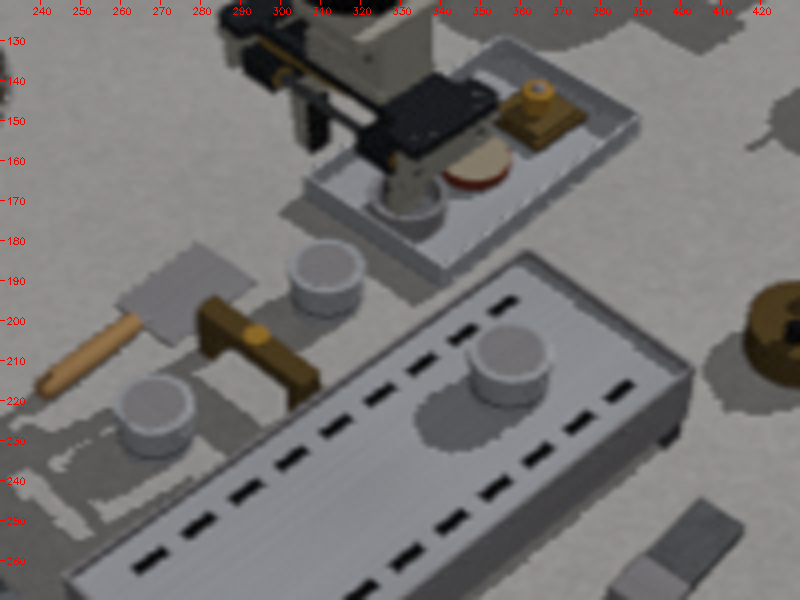

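The first tin stands upright on the middle line. Next is tin 2, beside the tray, which hasn't moved.

```bash
python3 -m handwheel '[[[0.074,0.02,0,0,-2],[0.074,0.039,0,0.02,-3.3],[0.074,0.039,0,0.05,-3.3],[0.074,0.039,0,0.08,-3.3],[0.074,0.039,0,0.08,-3.3],[0.074,0.039,0,0.08,-3.3]]]' 20
python3 -c "
from h import *
b=grab_frame('scene');zoom(b,250,120,150,120,5,'pics/g2s.png')
go(0.4495,0.0936,0.02,np.radians(0))"
```

```text
t: 31.97
eef_pos: [0.4517, 0.0938, 0.0796]
ee_rot: [-3.137, 0.011, -3.14]
force: [0.1, 0.8, 0.9]
width: 0.0739
at [0.4527 0.0944 0.0808] yaw -179.9 t 32.0 w 0.0743 F [0.7 0.6 0.5] -> shift [ 0.004  -0.0006  0.0607] turn 0.1
```

View pics/g2s.png

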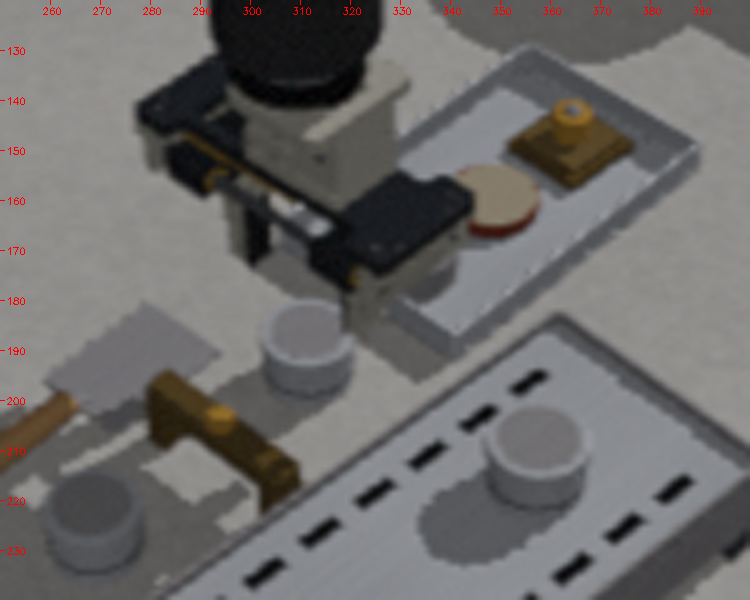

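```bash
python3 -m handwheel '[[[0.074,0.003,0,0.015,0],[0.074,0.003,0,0.03,0],[0.074,0.003,0,0.045,0],[0.074,0.003,0,0.06,0],[0.074,0.003,0,0.06,0],[0.074,0.003,0,0.06,0],[0.045,0.003,0,0.06,0],[0.045,0.003,0,0.06,0],[0.045,0.003,0,0.06,0],[0.045,0.003,0,0.06,0],[0.045,0.003,0,0.06,0],[0.045,0.003,0,0.06,0]]]' 25
python3 -m handwheel '[[[0.045,0,0,-0.02,0],[0.045,0,0,-0.05,0],[0.045,0,0,-0.09,0],[0.045,0,0,-0.12,0],[0.045,0,0,-0.14,0],[0.045,0,0,-0.14,0],[0.045,0,0,-0.14,0]]]' 25
python3 -c "
from h import *
b=grab_frame('scene');zoom(b,250,100,150,120,5,'pics/g3s.png')
go(0.6373,0.0037,0.15,np.radians(-3.4))"
```

```text
t: 33.02
eef_pos: [0.4507, 0.0944, 0.0216]
ee_rot: [-3.139, 0.014, -3.139]
force: [-3.5, 0.2, 8.1]
width: 0.0561
t: 33.6
eef_pos: [0.4492, 0.0951, 0.1629]
ee_rot: [-3.142, 0.016, -3.14]
force: [-0.2, 0.1, -3.6]
width: 0.0563
at [0.4484 0.0947 0.1616] yaw -179.9 t 33.6 w 0.0564 F [-0.4  0.2 -1.4] -> shift [-0.1885 -0.0913  0.0144] turn 3.5
```

View pics/g3s.png

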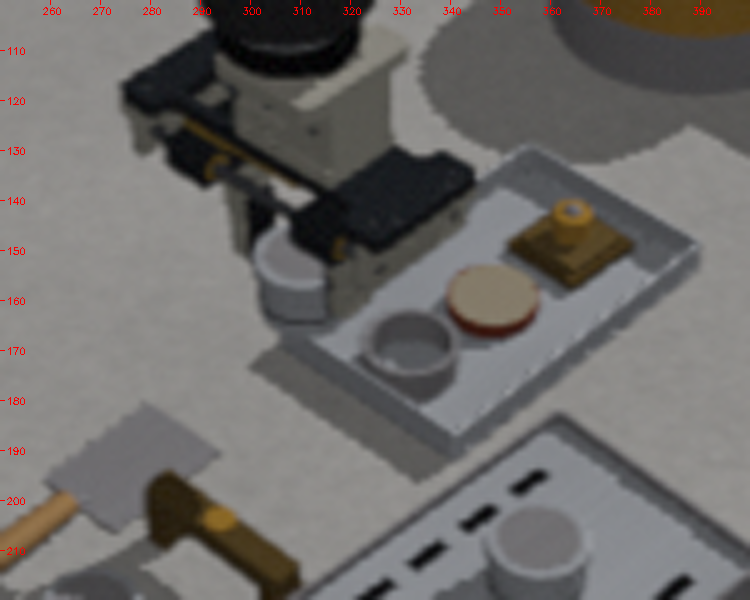

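```bash
python3 -m handwheel '[[[0.045,-0.02,-0.01,0,2],[0.045,-0.05,-0.025,0,3.5],[0.045,-0.08,-0.04,0,3.5],[0.045,-0.11,-0.055,0,3.5],[0.045,-0.14,-0.07,0,3.5],[0.045,-0.17,-0.083,0,3.5],[0.045,-0.1885,-0.0913,0.01,3.5],[0.045,-0.1885,-0.0913,0.03,3.5],[0.045,-0.1885,-0.0913,0.05,3.5],[0.045,-0.1885,-0.0913,0.06,3.5],[0.045,-0.1885,-0.0913,0.06,3.5],[0.045,-0.1885,-0.0913,0.06,3.5]]]' 25
python3 -c "
from h import *
go(0.6373,0.0037,0.092,np.radians(-3.4))"
```

```text
t: 34.65
eef_pos: [0.6372, 0.0035, 0.1034]
ee_rot: [-3.14, 0.012, 3.083]
force: [0.3, 0.4, -1.6]
width: 0.0561
at [0.6372 0.0035 0.1034] yaw 176.6 t 34.6 w 0.0561 F [ 0.3  0.4 -1.6] -> shift [0.0001 0.0002 0.0114] turn 0.0
```

```bash
python3 -m handwheel '[[[0.045,0,0,0.006,0],[0.045,0,0,0.011,0],[0.045,0,0,0.012,0],[0.045,0,0,0.012,0],[0.064,0,0,0.012,0],[0.074,0,0,0.012,0],[0.074,0,0,0.012,0],[0.074,0,0,0.012,0]]]' 25
python3 -m handwheel '[[[0.074,0,0,-0.02,0],[0.074,0,0,-0.05,0],[0.074,0.03,-0.02,-0.07,0],[0.074,0.06,-0.04,-0.07,0],[0.074,0.09,-0.06,-0.07,0],[0.074,0.12,-0.08,-0.07,0],[0.074,0.15,-0.09,-0.07,0],[0.074,0.18,-0.09,-0.07,0],[0.074,0.18,-0.09,-0.07,0],[0.074,0.18,-0.09,-0.07,0]]]' 25
python3 -c "
from h import *
go(0.456,-0.0833,0.08,np.radians(0))
cv2.imwrite('pics/g4.png',grab_frame('scene'));b=cv2.imread('pics/g4.png');zoom(b,230,120,200,150,4,'pics/g4s.png')"
```

```text
t: 35.32
eef_pos: [0.6376, 0.0035, 0.0917]
ee_rot: [-3.14, 0.012, 3.083]
force: [0.4, -0.6, 0.7]
width: 0.0726
t: 36.15
eef_pos: [0.4508, -0.0759, 0.1605]
ee_rot: [-3.14, 0.014, 3.083]
force: [1.3, 0.3, 1.1]
width: 0.0735
at [ 0.4508 -0.0759  0.1605] yaw 176.6 t 36.1 w 0.0735 F [1.3 0.3 1.1] -> shift [-0.0045 -0.007   0.0806] turn -3.4
```

View pics/g4s.png

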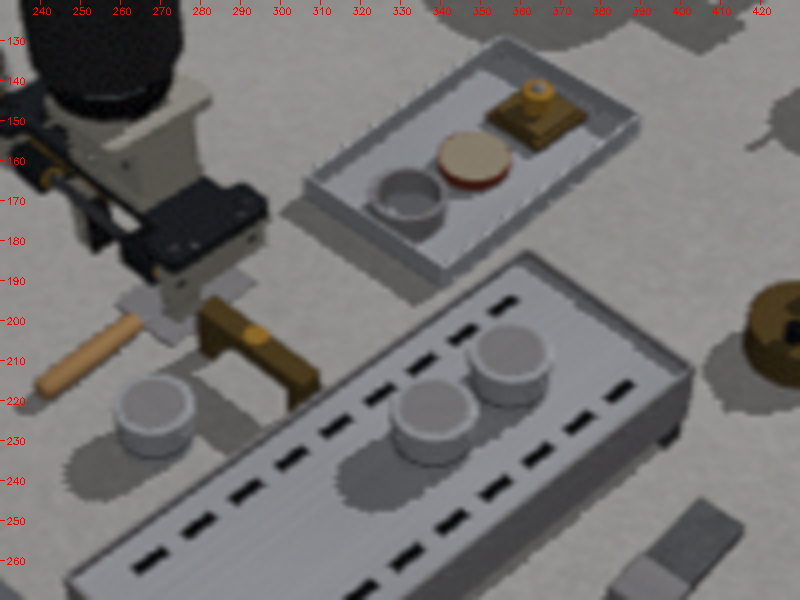

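Two tins are placed side by side, and tin 3 is still at (269,220).

```bash
python3 -m handwheel '[[[0.074,-0.0045,-0.007,0,-2],[0.074,-0.0045,-0.007,0.03,-3.4],[0.074,-0.0045,-0.007,0.06,-3.4],[0.074,-0.0045,-0.007,0.08,-3.4],[0.074,-0.0045,-0.007,0.08,-3.4],[0.074,-0.0045,-0.007,0.08,-3.4]]]' 20
python3 -c "
from h import *
go(0.456,-0.0833,0.02,np.radians(0))
b=grab_frame('scene');zoom(b,200,140,150,120,5,'pics/g5s.png')"
```

```text
t: 36.7
eef_pos: [0.4576, -0.0831, 0.08]
ee_rot: [-3.138, 0.012, -3.14]
force: [1.9, -0.4, 0.8]
width: 0.0741
at [ 0.4576 -0.0831  0.08  ] yaw -179.9 t 36.7 w 0.0741 F [ 1.9 -0.4  0.8] -> shift [0.0023 0.     0.06  ] turn 0.1
```

View pics/g5s.png

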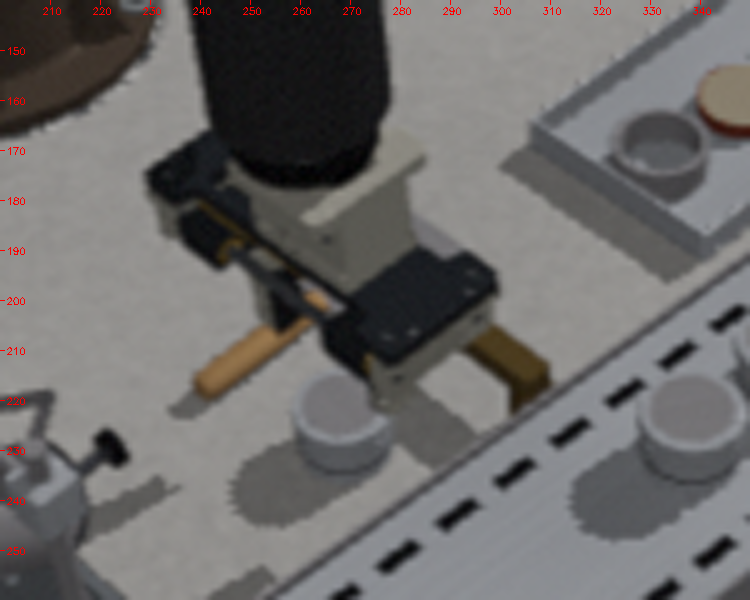

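```bash
python3 -m handwheel '[[[0.074,0.002,0,0.015,0],[0.074,0.002,0,0.03,0],[0.074,0.002,0,0.045,0],[0.074,0.002,0,0.06,0],[0.074,0.002,0,0.06,0],[0.074,0.002,0,0.06,0],[0.045,0.002,0,0.06,0],[0.045,0.002,0,0.06,0],[0.045,0.002,0,0.06,0],[0.045,0.002,0,0.06,0],[0.045,0.002,0,0.06,0],[0.045,0.002,0,0.06,0]]]' 25
python3 -m handwheel '[[[0.045,0,0,-0.02,0],[0.045,0,0,-0.05,0],[0.045,0,0,-0.09,0],[0.045,0,0,-0.12,0],[0.045,0,0,-0.14,0],[0.045,0,0,-0.14,0],[0.045,0,0,-0.14,0]]]' 25
python3 -c "
from h import *
b=grab_frame('scene');zoom(b,200,140,150,120,5,'pics/g6s.png')
go(0.6331,-0.0662,0.15,np.radians(-3.4))"
```

```text
t: 37.75
eef_pos: [0.4573, -0.0831, 0.0219]
ee_rot: [-3.139, 0.015, -3.14]
force: [-3.1, 2.1, 7.2]
width: 0.0566
t: 38.33
eef_pos: [0.4559, -0.0825, 0.1632]
ee_rot: [-3.14, 0.018, -3.14]
force: [-0.6, -0.5, -2.8]
width: 0.056
at [ 0.455  -0.0826  0.1619] yaw -179.9 t 38.4 w 0.0562 F [-0.3  0.  -1.9] -> shift [-0.1779  0.0162  0.0146] turn 3.5
```

View pics/g6s.png

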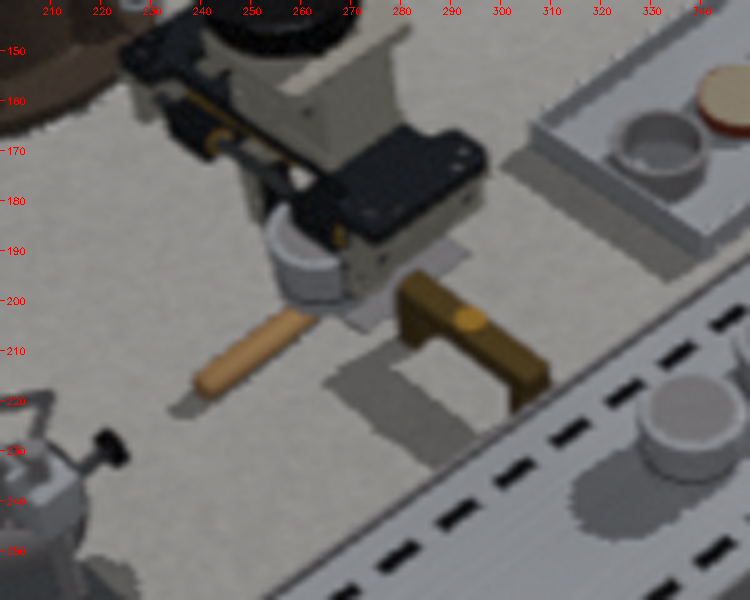

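```bash
python3 -m handwheel '[[[0.045,-0.02,0,0,2],[0.045,-0.05,0.003,0,3.5],[0.045,-0.08,0.006,0,3.5],[0.045,-0.11,0.009,0,3.5],[0.045,-0.14,0.012,0,3.5],[0.045,-0.165,0.015,0,3.5],[0.045,-0.178,0.016,0.01,3.5],[0.045,-0.178,0.016,0.03,3.5],[0.045,-0.178,0.016,0.05,3.5],[0.045,-0.178,0.016,0.06,3.5],[0.045,-0.178,0.016,0.06,3.5],[0.045,-0.178,0.016,0.06,3.5]]]' 25
python3 -c "
from h import *
go(0.6331,-0.0662,0.092,np.radians(-3.4))"
```

```text
t: 39.38
eef_pos: [0.6332, -0.0667, 0.1035]
ee_rot: [-3.14, 0.013, 3.082]
force: [0.2, -1.0, -1.5]
width: 0.0562
at [ 0.6332 -0.0667  0.1035] yaw 176.6 t 39.4 w 0.0562 F [ 0.2 -1.  -1.5] -> shift [0.0003 0.0006 0.0115] turn -0.0
```

```bash
python3 -m handwheel '[[[0.045,0,0,0.006,0],[0.045,0,0,0.011,0],[0.045,0,0,0.012,0],[0.045,0,0,0.012,0],[0.064,0,0,0.012,0],[0.074,0,0,0.012,0],[0.074,0,0,0.012,0],[0.074,0,0,0.012,0]]]' 25
python3 -m handwheel '[[[0.074,0,0,-0.02,0],[0.074,0,0,-0.05,0],[0.074,0,0,-0.09,7],[0.074,0,-0.02,-0.12,14],[0.074,0,-0.04,-0.14,21],[0.074,0,-0.06,-0.14,28],[0.074,0,-0.08,-0.14,35],[0.074,0,-0.08,-0.14,42],[0.074,0,-0.08,-0.14,49],[0.074,0,-0.08,-0.14,56],[0.074,0,-0.08,-0.14,63],[0.074,0,-0.08,-0.14,70],[0.074,0,-0.08,-0.14,77],[0.074,0,-0.08,-0.14,84],[0.074,0,-0.08,-0.14,90],[0.074,0,-0.08,-0.14,90]]]' 25
python3 -c "
from h import *
go(0.6065,-0.310,0.1,np.radians(86.6))
cv2.imwrite('pics/i1.png',grab_frame('scene'));b=cv2.imread('pics/i1.png');zoom(b,180,150,200,150,4,'pics/i1s.png')
cv2.imwrite('pics/i1t.png',grab_frame('top'));b=cv2.imread('pics/i1t.png');zoom(b,260,150,190,140,4,'pics/i1tz.png')"
```

```text
t: 40.05
eef_pos: [0.6335, -0.0668, 0.0919]
ee_rot: [-3.14, 0.014, 3.082]
force: [0.9, -0.3, 0.1]
width: 0.0727
t: 41.38
eef_pos: [0.6268, -0.1463, 0.2321]
ee_rot: [3.128, 0.002, 1.506]
force: [-0.2, -0.7, -0.1]
width: 0.0741
at [ 0.6268 -0.1463  0.2321] yaw 86.3 t 41.4 w 0.0741 F [-0.2 -0.7 -0.1] -> shift [-0.1644 -0.0116  0.1322] turn -0.3
```

View pics/i1s.png

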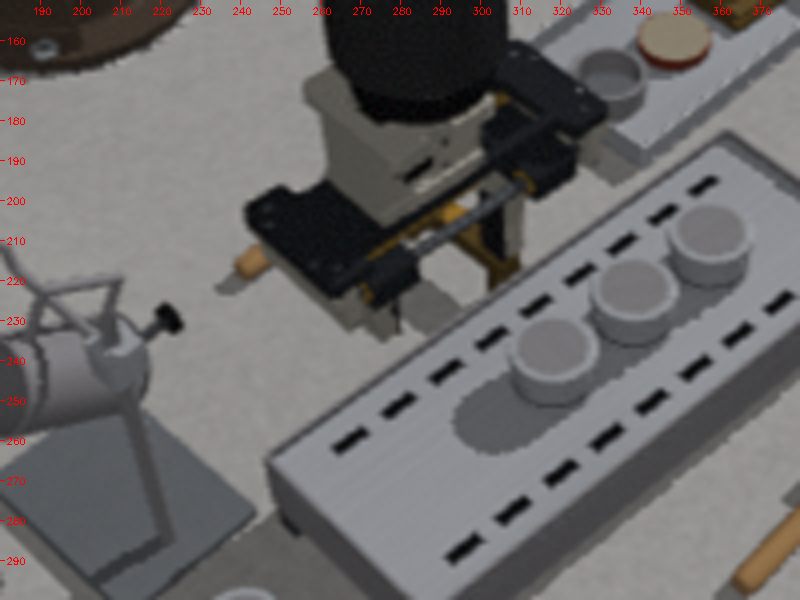

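View pics/i1tz.png

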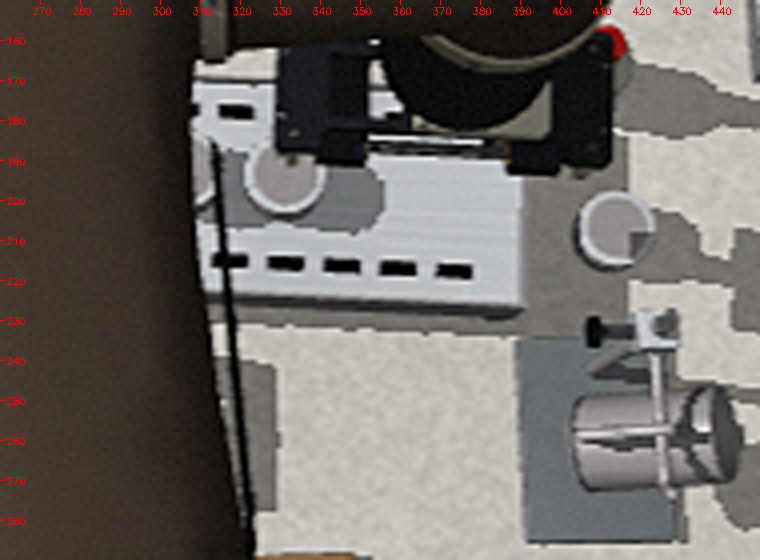

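Three tins stand in a row. Tin R hasn't moved, at (413.8,207) in the top view. Moving over it with the jaws along y.

```bash
python3 -m handwheel '[[[0.074,-0.03,-0.002,0,0],[0.074,-0.06,-0.004,0,0],[0.074,-0.09,-0.006,0,0],[0.074,-0.12,-0.009,0,0],[0.074,-0.15,-0.011,0.02,0],[0.074,-0.164,-0.0115,0.05,0],[0.074,-0.164,-0.0115,0.09,0],[0.074,-0.164,-0.0115,0.13,0],[0.074,-0.164,-0.0115,0.14,0],[0.074,-0.164,-0.0115,0.14,0]]]' 20
python3 -c "
from h import *
go(0.6065,-0.310,0.024,np.radians(86.6))
b=grab_frame('scene');zoom(b,170,190,150,120,5,'pics/i2s.png')
b=grab_frame('top');zoom(b,340,150,120,120,5,'pics/i2t.png')"
```

```text
t: 42.32
eef_pos: [0.6059, -0.3093, 0.0887]
ee_rot: [3.135, 0.001, 1.517]
force: [0.4, 1.2, 0.2]
width: 0.074
at [ 0.6059 -0.3093  0.0887] yaw 86.9 t 42.3 w 0.074 F [0.4 1.2 0.2] -> shift [-0.0006  0.0002  0.0647] turn 0.3
```

View pics/i2s.png

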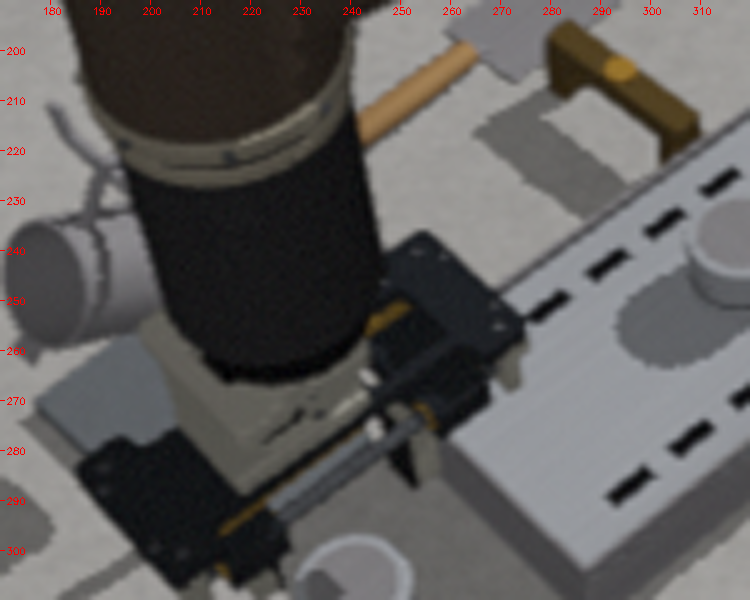

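View pics/i2t.png

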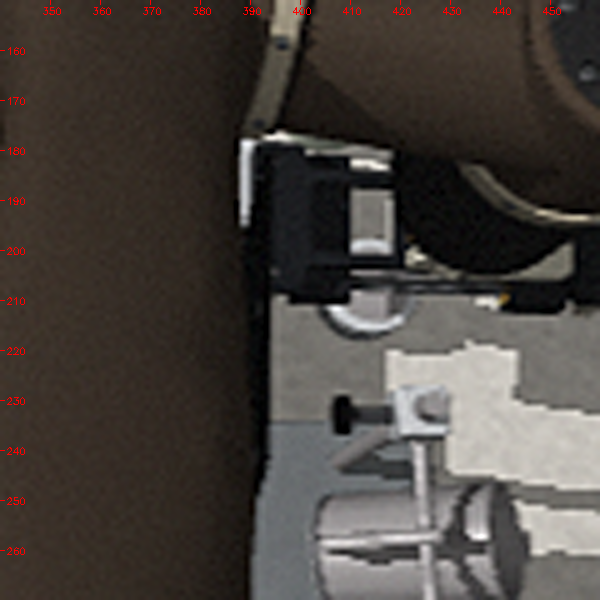

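The jaws clear the boss and the shelf end. Descending in stages.

```bash
python3 -m handwheel '[[[0.074,-0.001,0,0.015,0],[0.074,-0.001,0,0.03,0],[0.074,-0.001,0,0.042,0],[0.074,-0.001,0,0.042,0],[0.074,-0.001,0,0.042,0]]]' 25
python3 -m handwheel '[[[0.074,0,0,0.012,0],[0.074,0,0,0.022,0],[0.074,0,0,0.022,0],[0.074,0,0,0.022,0]]]' 25
```

```text
t: 42.83
eef_pos: [0.6105, -0.3113, 0.0532]
ee_rot: [3.126, 0.004, 1.518]
force: [-0.4, 0.4, 0.3]
width: 0.0739
t: 43.17
eef_pos: [0.6103, -0.3113, 0.0304]
ee_rot: [3.127, 0.003, 1.518]
force: [-0.5, -0.6, 0.8]
width: 0.0743
```

```bash
python3 -m handwheel '[[[0.074,0,-0.003,0.004,0],[0.074,0,-0.003,0.007,0],[0.074,0,-0.003,0.007,0],[0.045,0,-0.003,0.007,0],[0.045,0,-0.003,0.007,0],[0.045,0,-0.003,0.007,0],[0.045,0,-0.003,0.007,0],[0.045,0,-0.003,0.007,0],[0.045,0,-0.003,0.007,0]]]' 25
python3 -m handwheel '[[[0.045,0,0,-0.02,0],[0.045,0,0,-0.05,0],[0.045,0,0,-0.09,0],[0.045,0,0,-0.12,0],[0.045,0,0,-0.15,0],[0.045,0,0,-0.17,0],[0.045,0,0,-0.17,0],[0.045,0,0,-0.17,0]]]' 25
python3 -c "
from h import *
go(0.6289,-0.1361,0.18,np.radians(-3.4))
b=grab_frame('scene');zoom(b,170,150,150,120,5,'pics/i3s.png')"
```

```text
t: 43.92
eef_pos: [0.6076, -0.3112, 0.0236]
ee_rot: [3.127, 0.003, 1.518]
force: [-0.2, -0.4, 0.0]
width: 0.0566
t: 44.58
eef_pos: [0.6055, -0.3104, 0.1948]
ee_rot: [3.124, 0.003, 1.518]
force: [-0.2, 0.1, -2.1]
width: 0.0563
at [ 0.6055 -0.3104  0.1948] yaw 87.0 t 44.6 w 0.0563 F [-0.2  0.1 -2.1] -> shift [0.1754 0.014  0.0145] turn -89.6
```

View pics/i3s.png

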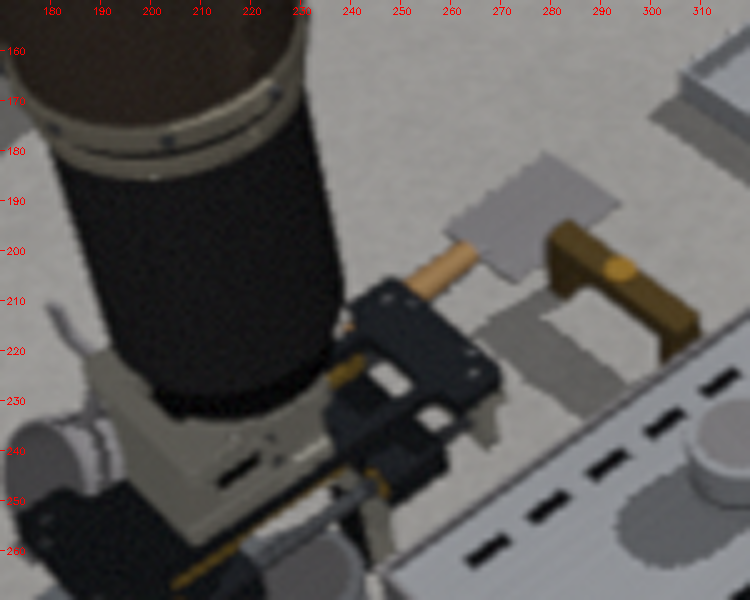

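```bash
python3 -m handwheel '[[[0.045,0.03,0.003,0,0],[0.045,0.06,0.006,0,0],[0.045,0.09,0.009,0,-7],[0.045,0.12,0.012,0,-14],[0.045,0.15,0.014,0,-21],[0.045,0.175,0.014,0,-28],[0.045,0.175,0.014,0,-35],[0.045,0.175,0.014,0,-42],[0.045,0.175,0.014,0,-49],[0.045,0.175,0.014,0,-56],[0.045,0.175,0.014,0,-63],[0.045,0.175,0.014,0,-70],[0.045,0.175,0.014,0,-77],[0.045,0.175,0.014,0,-84],[0.045,0.175,0.014,0,-89.6],[0.045,0.175,0.014,0,-89.6],[0.045,0.175,0.014,0,-89.6]]]' 25
python3 -c "
from h import *
go(0.6289,-0.1361,0.094,np.radians(-3.4))
b=grab_frame('scene');zoom(b,220,130,150,120,5,'pics/i4s.png')"
```

```text
t: 46.05
eef_pos: [0.6271, -0.136, 0.1911]
ee_rot: [-3.139, 0.012, 3.078]
force: [-1.2, -0.4, -1.1]
width: 0.0563
at [ 0.6271 -0.136   0.1911] yaw 176.4 t 46.0 w 0.0563 F [-1.2 -0.4 -1.1] -> shift [-0.0007  0.0003  0.0972] turn -0.2
```

View pics/i4s.png

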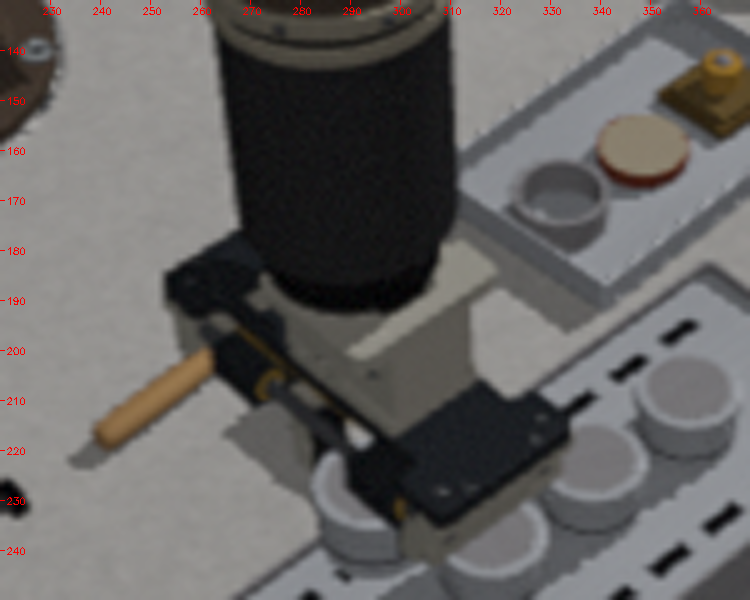

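```bash
python3 -m handwheel '[[[0.045,-0.001,0,0.03,0],[0.045,-0.001,0,0.06,0],[0.045,-0.001,0,0.08,0],[0.045,-0.001,0,0.087,0],[0.045,-0.001,0,0.087,0],[0.045,-0.001,0,0.087,0]]]' 25
python3 -c "
from h import *
go(0.6289,-0.1361,0.094,np.radians(-3.4))"
```

```text
t: 46.6
eef_pos: [0.6298, -0.1366, 0.105]
ee_rot: [-3.138, 0.012, 3.077]
force: [0.6, 0.9, -2.2]
width: 0.0562
at [ 0.6298 -0.1366  0.105 ] yaw 176.3 t 46.6 w 0.0562 F [ 0.6  0.9 -2.2] -> shift [0.001  0.0005 0.0109] turn -0.3
```

```bash
python3 -m handwheel '[[[0.045,0.001,0,0.006,0],[0.045,0.001,0,0.011,0],[0.045,0.001,0,0.0115,0],[0.045,0.001,0,0.0115,0],[0.064,0.001,0,0.0115,0],[0.074,0.001,0,0.0115,0],[0.074,0.001,0,0.0115,0],[0.074,0.001,0,0.0115,0]]]' 25
python3 -m handwheel '[[[0.074,0,0,-0.02,0],[0.074,0,0,-0.05,0],[0.074,0,0,-0.1,0],[0.074,0,0.04,-0.15,0],[0.074,0.03,0.08,-0.15,0],[0.074,0.06,0.12,-0.15,0],[0.074,0.09,0.16,-0.15,0],[0.074,0.12,0.2,-0.15,0],[0.074,0.15,0.24,-0.15,0],[0.074,0.17,0.28,-0.15,0],[0.074,0.18,0.32,-0.15,0],[0.074,0.18,0.36,-0.15,0],[0.074,0.18,0.4,-0.15,0],[0.074,0.18,0.44,-0.15,0],[0.074,0.18,0.48,-0.15,0],[0.074,0.18,0.52,-0.15,0],[0.074,0.18,0.56,-0.15,0],[0.074,0.18,0.56,-0.15,0],[0.074,0.18,0.56,-0.15,0]]]' 25
python3 -c "
from h import *
cv2.imwrite('pics/z1.png',grab_frame('scene'));b=cv2.imread('pics/z1.png');zoom(b,170,110,260,210,3,'pics/z1s.png',20)
cv2.imwrite('pics/z1t.png',grab_frame('top'));b=cv2.imread('pics/z1t.png');zoom(b,160,130,290,170,2.7,'pics/z1tz.png',20)"
```

```text
t: 47.27
eef_pos: [0.629, -0.1366, 0.0938]
ee_rot: [-3.138, 0.013, 3.077]
force: [-0.2, 0.4, 0.4]
width: 0.0728
t: 48.85
eef_pos: [0.4833, 0.4401, 0.2383]
ee_rot: [-3.138, 0.013, 3.081]
force: [0.8, -0.4, -0.3]
width: 0.074
```

View pics/z1s.png

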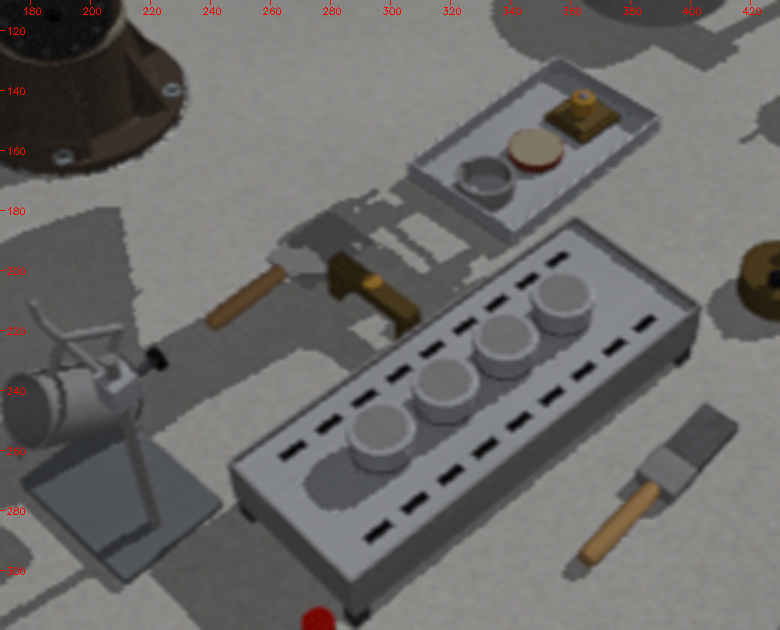

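View pics/z1tz.png

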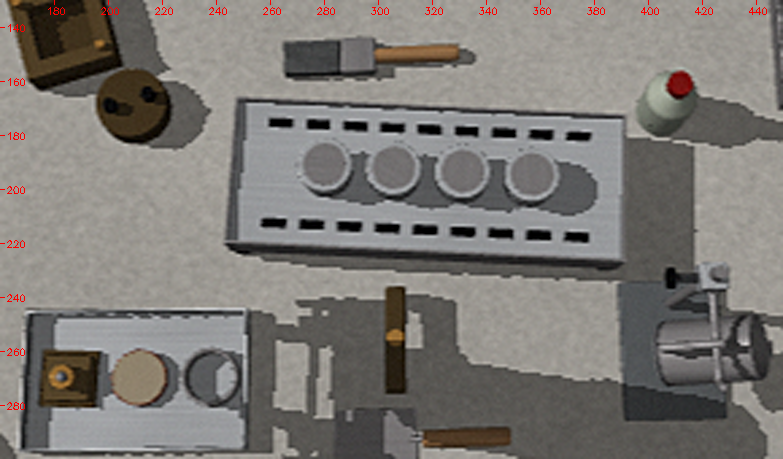

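```bash
python3 -c "
from h import *
c=np.array([.6352,-.0313]);y=np.radians(-3.4);ax=np.array([np.cos(y),np.sin(y)]);ay=np.array([-np.sin(y),np.cos(y)])
for u,v in[(325,165),(393,168),(462,171),(531,175)]:
    p=ray('top',u/2.7+160-.3,v/2.7+130-.3,.11)[:2]-c;print('top',(p@ax).round(4),(p@ay).round(4))
for u,v in[(563,294),(506,333),(446,377),(381,427)]:
    p=ray('scene',u/3+170-.3,v/3+110-.3,.11)[:2]-c;print('scene',(p@ax).round(4),(p@ay).round(4))"
```

```text
top 0.0001 0.1066
top 0.0006 0.0363
top 0.001 -0.035
top 0.0005 -0.1062
scene 0.0014 0.1053
scene -0.0009 0.0372
scene -0.0008 -0.0335
scene 0.0011 -0.1077
```

```bash
python3 -c "
from h import *
print(ray('top',716/2.7+160-.3,347/2.7+130-.3,.208))
arm.job_done();print(arm.get_state()['t'])"
```

```text
[ 0.44222723 -0.29242126  0.208     ]
the job is handed in; nothing more can be done
the job is handed in; nothing more can be done
```

The shelf was cleared first, then all four tins were stood on it, and I handed the job in at about 49 s. The system reports no verdict.

- **Jug:** it hangs by its handle on the hook arm, released. The handle crosses the arm about 11 mm from its middle, towards the tip. It tilted to lie nearly level under the arm when let go, and looked the same in every later picture.
- **Shear-box parts:** the cap, stone and ring lie flat and apart in the tray.
- **Tins:** from the last top and scene pictures, all four stand upright within 1.5 mm of the shelf's middle line. Neighbours' centres are 68–74 mm apart, against the 85 mm limit. The two views agreed to within about 2 mm.
- **Bystanders:** the yoke, mould, spatula, bottle and brush look unmoved. I judged this from the pictures only and did not measure it.
- **Robot:** the gripper was parked clear of everything, at about 0.24 m height.

No check failed or disagreed, and none of the tins was knocked aside during the run.

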